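# Close up the topping caddy and lift off only its outer lid

### The job

Slide the loose bin of the topping caddy along its stand until it is flush against the fixed bin. Then carry the double lid over as one, held by the rim of the inner lid, lower it (don't drop it) so that the inner lid sits fully home across both bins, and let go of it. Finally lift off the outer lid alone by its wooden handle, leaving the inner lid untouched and seated, and finish while still holding the outer lid level and still about 10 cm above the inner lid; leave the shaker, tumbler and cupcake mould alone.

Things in the scene. Friction and masses are not known exactly. Their poses are not given: they have to be found in the camera images.
- stand: Dark wood stand fixed to the table: floor 6 mm thick, x -125 to +70 mm, open ends; two rails, tops at z 14 mm, with a 59 mm channel between. White open bin (64 x 56 x 50 mm, walls 4 mm, rim at z 56 mm) fixed on it, spanning x 0 to 64. Origin: on the table, below the middle of that bin's end face toward the loose bin. x points from the loose to the fixed bin, z up.
- loose_bin: Pale blue open bin, same size as the fixed one (64 along x, 56, 50 mm high), 0.15 kg, loose between the rails with 1.5 mm play each side, x as the stand's x. Origin: centre of its underside. Starts 15 to 45 mm short of the fixed bin; flush, its origin is at x -32, z 6 mm in the stand's frame. Slides with 1 to 3 N when pushed low on its outer end.
- lid_seat (a point): Point in the middle of the joint of the two bins, level with their rims, 56 mm above the table; axes as the stand's. With the inner lid fully home the centre of its rim plate's underside lies here, and its origin 12 mm lower.
- inner_lid: Aluminium lid, 0.18 kg, on the table under the outer lid. Origin: centre of its underside, x lengthwise, z up. Two plugs 50 x 42 mm, z 0 to 12, at x +32 and -32 mm, one per bin (3 mm play all round). Rim plate 136 (x) x 64 (y) mm, z 12 to 20; its edges stand out 7 mm in y past the outer lid, for gripping across y. Boss 108 x 40 mm up to z 26. Fits either way round.
- outer_lid: Coral lid, 0.09 kg, set loosely over the inner lid's boss (2 mm play, held by its weight only). 118 (x) x 50 (y) x 12 mm; its skirt rests on the rim plate. Origin: centre of its lower edge, 20 mm above the inner lid's origin, axes parallel to it. In the middle of its top a wooden bar handle 44 (x) x 14 (y) mm, z 12 to 32 mm.
- shaker: Bystander: stainless steel shaker with a screw-top lid, 51 mm diameter, 92 mm high, standing on the table; origin: centre of its underside.
- tumbler: Bystander: glass tumbler, 72 mm diameter, 100 mm high, standing on the table; origin: centre of its underside.
- mould: Bystander: teal fluted cupcake mould, 76 mm diameter at the rim, 45 mm high, standing on the table; origin: centre of its underside.
- turntable: Bystander: white ceramic turntable plate, 220 mm diameter, 38 mm high, fixed to the table off to the left; origin: centre of its underside.
Mind the look-alikes: they are no part of the job. What is shaped like the outer_lid but purple is not meant. Several things have the shape of the inner_lid; the one meant has the colours described above.

How it is judged:
On the way, in this order (a step that is already met when the one before it is completed fails the run):
1. the loose bin is flush against the fixed bin (gap under 3 mm) (x of loose_bin in the frame of stand between -0.035 and -0.03 m and y of loose_bin in the frame of stand between -0.004 and 0.004 m and angle between loose_bin's own z axis and vertical below 0.05 rad), for 0.2 s.
2. the inner lid is fully home across both bins, with the outer lid still on it, and let go (all of step 1 and x of inner_lid in the frame of stand between -0.006 and 0.006 m and y of inner_lid in the frame of stand between -0.006 and 0.006 m and z of inner_lid in the frame of stand between 0.041 and 0.047 m and angle between the x axis of inner_lid and the x axis of stand, either way round below 0.08 rad and angle between inner_lid's own z axis and vertical below 0.05 rad and z of outer_lid in the frame of inner_lid below 0.0235 m and contact force between the fingers and inner_lid below 0.1 N and contact force between the fingers and outer_lid below 0.1 N), for 0.2 s.
At the end, for the whole second after the job is handed in: Loose bin within 3 mm of the fixed bin; inner lid level on both bins (within 6 mm sideways, 3 mm in height, 0.08 rad of its seat), untouched by the fingers; outer lid held still in the fingers, within 0.25 rad of level, its lower edge at least 60 mm above the inner lid's rim plate (all of step 1 and x of inner_lid in the frame of stand between -0.006 and 0.006 m and y of inner_lid in the frame of stand between -0.006 and 0.006 m and z of inner_lid in the frame of stand between 0.041 and 0.047 m and angle between the x axis of inner_lid and the x axis of stand, either way round below 0.08 rad and angle between inner_lid's own z axis and vertical below 0.05 rad and z of outer_lid in the frame of inner_lid above 0.08 m and angle between outer_lid's own z axis and vertical below 0.25 rad and contact force between the fingers and outer_lid above 0.5 N and contact force between the fingers and inner_lid below 0.1 N and contact force between outer_lid and inner_lid below 0.05 N and linear speed of outer_lid below 0.03 m/s and linear speed of inner_lid below 0.02 m/s); the arm keeps its last pose, push and grip.
It fails at once if the outer lid came off, or the inner lid was shifted off its seat with the outer lid off (the lids part only while the inner lid is fully home) ((z of outer_lid in the frame of inner_lid above 0.03 m or z of outer_lid in the frame of inner_lid below 0.01 m) and not (x of inner_lid in the frame of stand between -0.006 and 0.006 m and y of inner_lid in the frame of stand between -0.006 and 0.006 m and z of inner_lid in the frame of stand between 0.041 and 0.047 m and angle between the x axis of inner_lid and the x axis of stand, either way round below 0.08 rad and angle between inner_lid's own z axis and vertical below 0.05 rad)).
It fails at once if the inner lid was touched by the fingers after the outer lid was lifted off (z of outer_lid in the frame of inner_lid above 0.03 m and contact force between the fingers and inner_lid above 0.5 N).
It fails at once if the double lid was let go more than 16 mm above its seat (height (world z) of inner_lid above 0.06 m and contact force between the fingers and inner_lid below 0.05 N).
It fails at once if a bystander was knocked or moved (distance of any of shaker, tumbler, mould from where it was at the start of the episode above 0.02 m or angle between any of shaker, tumbler, mould's own z axis and vertical above 0.3 rad).
It also fails if it takes over 72 s, if anything falls off the work surface, if the arm or the gripper's body presses on something with over 40 N, if the wrist force passes 120 N, or if a joint passes its speed limit or range.

### The arm

A 6-joint arm with a two-finger parallel gripper is mounted at the origin on the work surface. World frame = base frame: x ahead of the robot, y to its left, z up, the work surface at z = 0. Lengths are in m, angles in rad, forces in N, time in s.
With the tool pointing down it reaches from about 0.275 to 0.85 m from the base axis. Payload 5.2 kg.
Tool frame: the origin (TCP) lies on the centre line of the jaws, within the pads' length; the fingertips stand 11 mm ahead of it and the grasp point (between the pads) lies 8 mm behind it; z points along the fingers, x is the direction in which the jaws open and shut, and the axes are right-handed (so a half turn about z gives the same grasp; the last joint's range is limited). The gripper opens to 85 mm and grips with 20 to 120 N. Pads are 22 mm wide; open, the fingers measure 114 mm over their backs; the gripper's body (76 mm by 85 mm) begins 54 mm behind the grasp point. The pads swing forward as they close: fully open they stand 13 mm farther back than shut.
Start: joints at [1.108, 0.259, 1.535, -0, 1.348, -0.203], TCP at [0.141, 0.532, 0.242] pointing down, gripper open.
Joint ranges: [-3.14, 3.14], [-0.91, 2.08], [0.19, 2.58], [-1.22, 4.36], [0.22, 2.71], [-3.12, 3.12]. Speed limits (rad/s): [2.57, 2.57, 3.14, 3.14, 3.14, 3.14].

### API

Orientations are given as a unit quaternion [w, x, y, z].
In Python, from bench import robot gives the robot as it stands. The module is installed in compiled form; this text tells all that it offers.
- The arm moves only by the tool servo_tool, never from a script. Its argument "commands" is a list of rows, each an object with "offset": the shift along the tool's x, y, z in m, a list of three; "delta_rot": the turn, a rotation vector about the tool's x, y, z in units of 10 degrees (1.0 is 10 degrees), a list of three; "grip": the finger opening in m, from 0 to 0.0854. In form: [{"offset": [x, y, z], "delta_rot": [ax, ay, az], "grip": grip}, ...]. A call has 1 to 10 rows; each row shifts and turns the commanded pose from where the row before left it, along the tool's axes as they then stand; what a row does not reach is not made up. A row lasts 1/8 s, in which the tool goes at most 62.5 mm and 10.7 degrees, less where a joint would pass 70% of its speed; a pose out of reach is approached as far as the arm can. A call with a gripper value outside its range is refused whole. The fingers move at their own pace and stop on an object; "newtons" is the grip in N (left out, the last holds). Time passes only in rows, so rows that do not move let the fingers close. It gives the time, the measured TCP pose, the force and the opening at its end, in the units of the state.
- robot.state(): the state, without advancing time (a new reading comes with each control period).
- robot.get_image(name): name is "scene" or "top"; returns (picture, depth): 420x560x3 uint8, red, green, blue; 420x560 float32, m along the optical axis (not along the pixel's ray), 0 where there is no reading.
- robot.calibration(name): a dict with "vertical_fov" (degrees; the focal length in pixels is half the picture's height over the tangent of half this angle, whatever the lens; pixels are square), "cx", "cy" (the principal point, pixels), "world_to_cam" (4x4, takes a point from world to camera coordinates). Camera axes: x right, y up, looking along -z (the intrinsics and any distortion apply to the point x, -y, -z); pixel columns grow to the right and rows downward; lengths in m; the calibration is good to about 2 mm. A picture is of the moment at which its call begins. calibration takes no time and is no camera call.
- robot.hand_in(): hands the job in, once; it reports no verdict.
Trained networks look in the newest picture that a camera, given by its name, has taken for a name from the list of things; names that differ only in an ending like _2 or _b are one class to them, and where a whole thing is asked for, a point or a joint stands for the part that bears it (a point fixed in the world has none). Each returns a list of dicts, best first, with "confidence" (0 to 1); they miss things now and then, are a little off and sometimes report something else, mostly with a low value. They report only what shows in the picture. A call takes as long as a camera call. They do not tell look-alikes from the thing itself.
- robot.spot_in(camera, name): "xy" ([column, row] in pixels, amid what is visible of it).
- robot.tip_of(camera, name): "xy" ([column, row] in pixels: a listed point, or the origin of a listed thing).
The state is a dict: "time_s": time; "qpos": joint angles; "qvel": joint speeds; "joint_efforts": joint torques, N m; "tool_pos": TCP position; "tool_rot": TCP orientation; "force": force on the tool from outside, world axes, zero at the start; "ft_torque": the same for the moment, N m; "width": finger opening in m.
Only numpy, scipy, OpenCV 4.12 (cv2) and the standard library are available. Lean on these libraries where they do the work, as an engineer would, in place of code of your own. Each camera call takes 0.05 s, during which the arm holds its last target.

## Working session

There is one attempt and no reset: what is moved stays moved. The work goes in short steps, Python scripts to look and compute and a tool call to move; the robot and the scene stay as the last step left them, time stands still between calls to the robot, and variables do not carry over. Pictures are saved under pics/ and viewed, and the job is handed in when it is done.

Besides the shell and the picture viewer there is one more tool, called after "Emit:" as a command line: name --argument value ..., lists and objects as JSON in quotes. servo_tool: Moves the arm, as the interface text tells. Its arguments: {"type":"object","properties":{"commands":{"type":"array","items":{"type":"object","properties":{"offset":{"type":"array","items":{"type":"number"}},"delta_rot":{"type":"array","items":{"type":"number"}},"grip":{"type":"number"}}}},"newtons":{"type":"number"}},"required":["commands"]}

```bash
ls; mkdir -p pics; python3 - <<'E'
from bench import robot
import cv2,numpy as np
print(robot.state())
for n in("scene","top"):
    p,d=robot.get_image(n); cv2.imwrite(f"pics/{n}0.png",p[:,:,::-1]); np.savez(f"{n}0.npz",p=p,d=d)
    print(n,robot.calibration(n))
    for t in("loose_bin","stand","inner_lid","outer_lid","lid_seat","shaker","tumbler","mould"):
        print(t,"spot",[(np.round(r['xy']).tolist(),round(r['confidence'],2)) for r in robot.spot_in(n,t)] if t!="lid_seat" else "", "tip",[(np.round(r['xy'],1).tolist(),round(r['confidence'],2)) for r in robot.tip_of(n,t)])
E
```

```text
pics
{'time_s': 0.0, 'qpos': array([ 1.10818436e+00,  2.59360858e-01,  1.53612437e+00, -1.08786252e-05,
        1.34798601e+00, -2.02828404e-01]), 'qvel': array([ 4.59298899e-05, -3.84978760e-04, -6.88760735e-04, -1.35545464e-03,
        1.26182400e-04, -3.25581865e-04]), 'joint_efforts': array([ 1.06829735e-03, -4.46023607e+01, -2.90567440e+01, -1.05351683e-04,
        1.18515021e-02,  1.50549056e-05]), 'tool_pos': array([0.14103696, 0.53106831, 0.24144849]), 'tool_rot': array([ 4.15593338e-04,  7.92738275e-01,  6.09561437e-01, -8.42367227e-04]), 'force': array([-0.50043043,  0.00129274, -0.22079911]), 'ft_torque': array([-0.01824491,  0.01975673, -0.01866018]), 'width': 0.0850977188817611}
scene {'vertical_fov': 47.83444071792892, 'cx': 284.6823709166413, 'cy': 212.41270395811117, 'world_to_cam': array([[-0.78420015,  0.62041614, -0.01067472,  0.444589  ],
       [-0.51557767, -0.64192011,  0.56755461,  0.28110924],
       [ 0.34526772,  0.45058006,  0.82326655, -1.55105133],
       [ 0.        ,  0.        ,  0.        ,  1.        ]])}
loose_bin spot [([324.0, 242.0], 0.9)] tip [
[... 802 characters left out ...]
  0.99655573, -1.34073289],
       [ 0.        ,  0.        ,  0.        ,  1.        ]])}
loose_bin spot [([244.0, 217.0], 0.59)] tip [([244.7, 216.5], 0.91)]
stand spot [([228.0, 219.0], 0.6), ([365.0, 215.0], 0.39)] tip [([232.9, 219.7], 0.82)]
inner_lid spot [([365.0, 226.0], 0.74), ([428.0, 254.0], 0.62)] tip [([361.4, 215.0], 0.54)]
outer_lid spot [([363.0, 218.0], 0.89), ([304.0, 241.0], 0.64)] tip [([364.6, 216.1], 0.77), ([304.5, 242.5], 0.72)]
lid_seat spot  tip []
shaker spot [([279.0, 149.0], 0.55)] tip [([276.3, 154.5], 0.87), ([364.1, 219.7], 0.3)]
tumbler spot [([372.0, 150.0], 0.67)] tip [([366.6, 157.7], 0.92)]
mould spot [([450.0, 199.0], 0.61)] tip [([444.2, 201.1], 0.72)]
```

View pics/scene0.png

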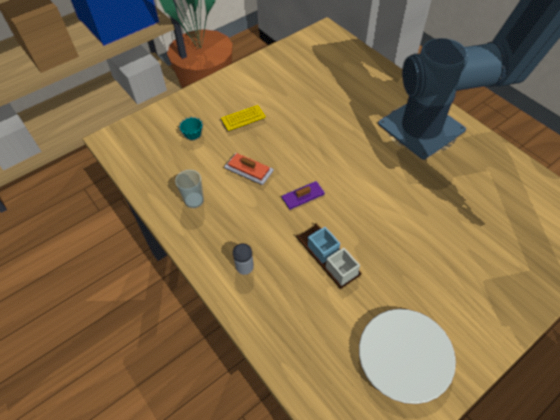

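View pics/top0.png

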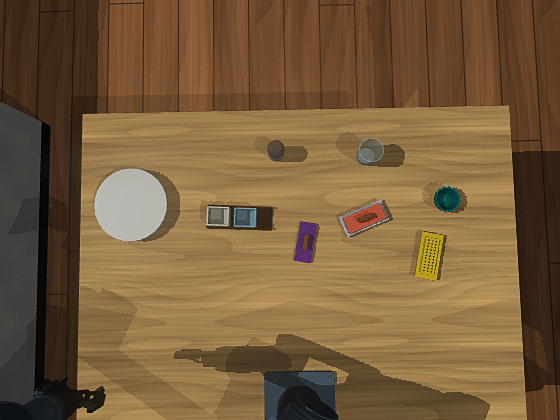

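The top view shows the double lid (coral on silver) at about (364,217), the purple decoy at (305,242) and the yellow look-alike at (430,256). The caddy has the white fixed bin at (218,216) and the blue bin at (244,217). Next I'll get metric poses from depth and colour.

```bash
cat > h.py <<'E'
import numpy as np,cv2
from bench import robot
def cam(n):
    c=robot.calibration(n); f=210/np.tan(np.radians(c['vertical_fov']/2)); return f,c['cx'],c['cy'],np.array(c['world_to_cam'])
def deproj(n,u,v,d):
    f,cx,cy,T=cam(n); p=np.stack([(u-cx)/f*d,-(v-cy)/f*d,-d,np.ones_like(d)],-1); return (p@np.linalg.inv(T).T)[...,:3]
def cloud(n,d):
    v,u=np.mgrid[:420,:560].astype(float); return deproj(n,u,v,d.astype(float))
def proj(n,P):
    f,cx,cy,T=cam(n); q=np.asarray(P,float)@T[:3,:3].T+T[:3,3]; return np.stack([cx+f*q[...,0]/-q[...,2],cy-f*q[...,1]/-q[...,2]],-1)
def onplane(n,uv,z):
    f,cx,cy,T=cam(n); R=T[:3,:3]; o=-R.T@T[:3,3]; uv=np.asarray(uv,float)
    r=np.stack([(uv[...,0]-cx)/f,-(uv[...,1]-cy)/f,-np.ones(uv.shape[:-1])],-1)@R
    return o+r*((z-o[2])/r[...,2])[...,None]
E
python3 - <<'E'
from h import *
for n in("scene","top"):
    z=np.load(n+"0.npz"); p,d=z['p'],z['d']; C=cloud(n,d); hsv=cv2.cvtColor(p,cv2.COLOR_RGB2HSV)
    print(n,"table z",np.median(C[...,2][(C[...,2]>-.03)&(C[...,2]<.03)&(d>0)]))
    H,S,V=[hsv[...,i].astype(int) for i in range(3)]
    def comp(m,seed,r=60):
        m=m&(d>0); k=np.zeros_like(m); x,y=seed; k[y-r:y+r,x-r:x+r]=1; return m&k
    lid=(364,217) if n=="top" else (250,168); bl=(244,217) if n=="top" else (324,242); wh=(218,216) if n=="top" else (342,266)
    sh=(278,150) if n=="top" else (244,260)
    for nm,m in dict(coral=comp(((H<8)|(H>174))&(S>140)&(V>120),lid,35), white=comp((S<45)&(V>90),wh,22), grey=comp((S<50)&(V>90),lid,35),blue=comp((H>90)&(H<115)&(S>60),bl,28)).items():
        P=C[m]; print(nm,m.sum()); 
        if len(P)<10: continue
        print("  med",np.median(P,0).round(4),"z pct",np.percentile(P[:,2],[2,50,90,98]).round(4))
        for zlo in ([.018,.026] if nm in("coral","grey") else [.046]):
            Q=P[P[:,2]>zlo]
            if len(Q)>5: 
                r=cv2.minAreaRect((Q[:,:2]*1000).astype(np.float32)); print("   rect",zlo,len(Q),np.round(r[0],1),np.round(r[1],1),round(r[2],1))
    # tall things
    m=(C[...,2]>.03)&(C[...,2]<.2)&(d>0)&(C[...,0]>.3)
    nn,l,st,ce=cv2.connectedComponentsWithStats(m.astype(np.uint8))
    for i in range(1,nn):
        if st[i,4]>15: Q=C[l==i]; print("  blob",ce[i].round(),st[i,4],Q.min(0).round(3),Q.max(0).round(3))
E
python3 - <<'E'
import cv2
for n,(x,y) in dict(top=(190,120),scene=(170,100)).items():
    a=cv2.imread(f"pics/{n}0.png")[y:y+190,x:x+230]; cv2.imwrite(f"pics/{n}0z.png",cv2.resize(a,None,fx=3.1,fy=3.1,interpolation=2)) 
E
```

```text
scene table z 0.00017832320294275394
coral 374
  med [ 0.5569 -0.1828  0.0316] z pct [0.0262 0.0316 0.0343 0.0367]
   rect 0.018 374 [ 552.6 -196. ] [ 50.9 118.4] 20.7
   rect 0.026 368 [ 552.6 -196. ] [ 50.9 118.4] 20.7
white 618
  med [0.5553 0.23   0.0325] z pct [0.0065 0.0325 0.0562 0.0589]
   rect 0.046 227 [561.1 232.4] [66.2 59. ] 87.0
grey 213
  med [ 0.5652 -0.1612  0.0188] z pct [0.0097 0.0188 0.022  0.0243]
   rect 0.018 132 [ 566.9 -181.7] [ 59.2 144.7] 43.6
blue 661
  med [0.5533 0.1476 0.0345] z pct [0.0066 0.0345 0.0556 0.0585]
   rect 0.046 216 [557.5 153.6] [67.8 56. ] 87.0
  blob [25.  8.] 548 [ 0.664 -1.533  0.03 ] [ 0.852 -1.289  0.165]
  blob [190. 126.] 215 [ 0.565 -0.481  0.03 ] [ 0.639 -0.399  0.05 ]
  blob [248. 165.] 420 [ 0.508 -0.257  0.03 ] [ 0.593 -0.136  0.056]
  blob [189. 186.] 719 [ 0.705 -0.249  0.03 ] [ 0.776 -0.174  0.106]
  blob [304. 190.] 47 [ 0.461 -0.032  0.03 ] [ 0.502 -0.013  0.038]
  blob [324. 242.] 404 [0.527 0.12  0.03 ] [0.587 0.188 0.063]
  blob [242. 256.] 445 [0.729 0.036 0.03 ] [0.778 0.086 0.096]
  blob [342. 264.] 416 [0.532 0.19
[... 566 characters left out ...]
   rect 0.026 6 [ 523.1 -202.7] [ 29.3 118.5] 4.9
blue 206
  med [0.5586 0.1371 0.0464] z pct [0.0055 0.0464 0.0588 0.0609]
   rect 0.046 103 [556.5 148.6] [63.8 53. ] 89.2
  blob [371. 149.] 377 [ 0.706 -0.249  0.03 ] [ 0.776 -0.18   0.106]
  blob [276. 149.] 279 [0.727 0.032 0.031] [0.777 0.081 0.099]
  blob [130. 204.] 4185 [0.491 0.383 0.03 ] [0.71  0.6   0.048]
  blob [449. 198.] 227 [ 0.565 -0.481  0.03 ] [ 0.639 -0.406  0.053]
  blob [364. 217.] 538 [ 0.509 -0.263  0.03 ] [ 0.593 -0.139  0.057]
  blob [217. 216.] 169 [0.534 0.196 0.03 ] [0.59  0.262 0.063]
  blob [244. 216.] 146 [0.527 0.116 0.03 ] [0.586 0.181 0.062]
  blob [305. 242.] 55 [ 0.461 -0.035  0.03 ] [ 0.502 -0.016  0.038]
```

View pics/top0z.png

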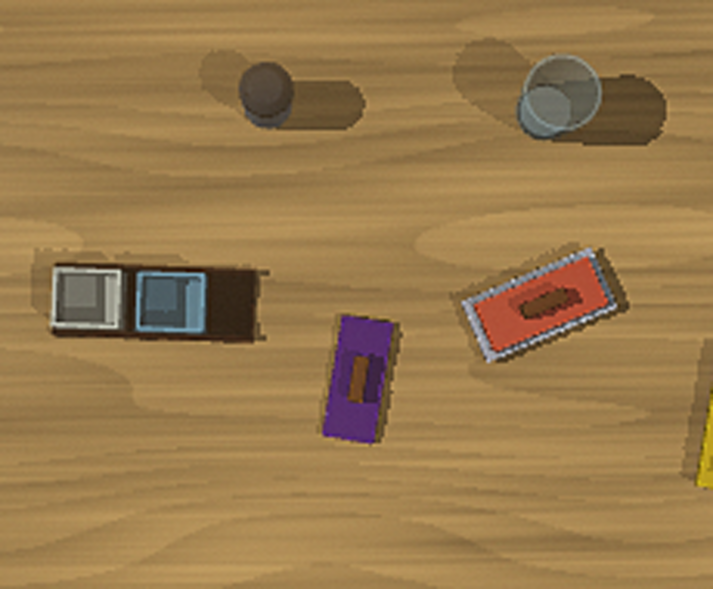

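View pics/scene0z.png

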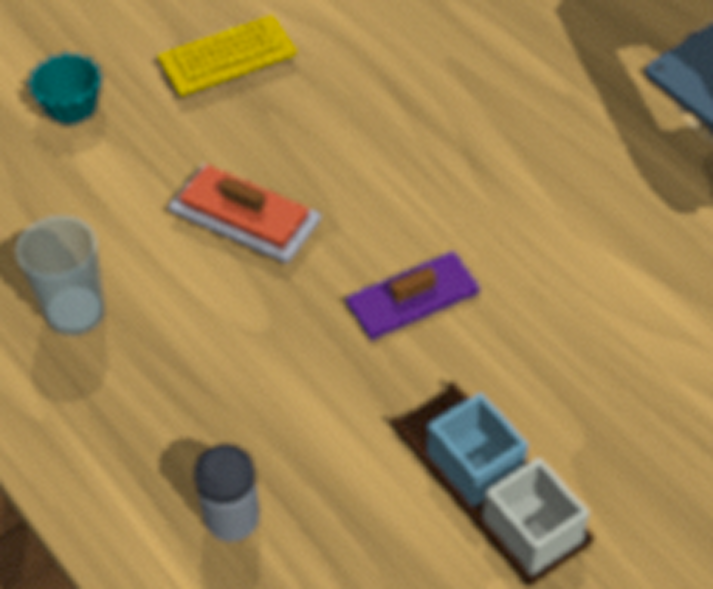

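```bash
cat >> h.py <<'E'
from scipy.spatial.transform import Rotation as Ro
def cur():
    s=robot.state(); q=s['tool_rot']; return np.array(s['tool_pos']),Ro.from_quat([q[1],q[2],q[3],q[0]])
def down(yaw): # tool x at yaw deg, tool z down
    a=np.radians(yaw); x=np.array([np.cos(a),np.sin(a),0]); z=np.array([0,0,-1.]); return Ro.from_matrix(np.stack([x,np.cross(z,x),z],1))
def plan(p1,yaw,n,start=None):
    p,R=start or cur(); R1=down(yaw); rv=(R.inv()*R1).as_rotvec(); dp=(np.array(p1)-p)/n
    for i in range(n):
        o=(R*Ro.from_rotvec(rv*i/n)).inv().apply(dp); print([round(float(x),4) for x in o],[round(float(x),3) for x in np.degrees(rv)/n/10])
    return np.array(p1),R1
E
python3 -c "
from h import *
plan([.554,.080,.12],-2.8,10)"
```

```text
[-0.033, 0.0515, 0.0122] [0.0, 0.0, 0.779]
[-0.0258, 0.0555, 0.0122] [0.0, 0.0, 0.779]
[-0.018, 0.0585, 0.0122] [0.0, 0.0, 0.779]
[-0.0099, 0.0604, 0.0122] [0.0, 0.0, 0.779]
[-0.0016, 0.0612, 0.0122] [0.0, 0.0, 0.779]
[0.0067, 0.0608, 0.0122] [0.0, 0.0, 0.779]
[0.0149, 0.0593, 0.0122] [0.0, 0.0, 0.779]
[0.0228, 0.0568, 0.0122] [0.0, 0.0, 0.779]
[0.0303, 0.0532, 0.0122] [0.0, 0.0, 0.779]
[0.0372, 0.0486, 0.0122] [0.0, 0.0, 0.779]
```

Emit:
servo_tool --commands '[{"offset": [-0.033,0.0515,0.0122],"delta_rot": [0,0,0.779],"grip": 0},{"offset": [-0.0258,0.0555,0.0122],"delta_rot": [0,0,0.779],"grip": 0},{"offset": [-0.018,0.0585,0.0122],"delta_rot": [0,0,0.779],"grip": 0},{"offset": [-0.0099,0.0604,0.0122],"delta_rot": [0,0,0.779],"grip": 0},{"offset": [-0.0016,0.0612,0.0122],"delta_rot": [0,0,0.779],"grip": 0},{"offset": [0.0067,0.0608,0.0122],"delta_rot": [0,0,0.779],"grip": 0},{"offset": [0.0149,0.0593,0.0122],"delta_rot": [0,0,0.779],"grip": 0},{"offset": [0.0228,0.0568,0.0122],"delta_rot": [0,0,0.779],"grip": 0},{"offset": [0.0303,0.0532,0.0122],"delta_rot": [0,0,0.779],"grip": 0},{"offset": [0.0372,0.0486,0.0122],"delta_rot": [0,0,0.779],"grip": 0}]'

```text
time_s: 2.85
tool_pos: [0.5557, 0.0782, 0.1201]
tool_rot: [-0.0, 1.0, -0.027, 0.0]
force: [1.1, -0.3, 0.2]
width: 0.0001
```

```bash
python3 -c "
from h import *
p,R=cur();print(p,R.as_matrix().round(3),robot.state()['width'])
s=plan([.554,.080,.031],-2.8,3)"
```

```text
[0.55566462 0.07824224 0.12008152] [[ 0.999 -0.053  0.001]
 [-0.053 -0.999  0.   ]
 [ 0.001 -0.    -1.   ]] 0.0001166664890039542
[-0.0006, -0.0005, 0.0297] [-0.0, -0.001, -0.009]
[-0.0006, -0.0006, 0.0297] [-0.0, -0.001, -0.009]
[-0.0006, -0.0006, 0.0297] [-0.0, -0.001, -0.009]
```

Emit:
servo_tool --commands '[{"offset": [0,0,0.03],"delta_rot": [0,0,0],"grip": 0},{"offset": [0,0,0.03],"delta_rot": [0,0,0],"grip": 0},{"offset": [0,0,0.029],"delta_rot": [0,0,0],"grip": 0},{"offset": [0,0,0],"delta_rot": [0,0,0],"grip": 0}]'

```text
time_s: 3.35
tool_pos: [0.5524, 0.08, 0.0293]
tool_rot: [-0.0, 1.0, -0.024, -0.003]
force: [-0.3, 1.3, 0.5]
width: 0.0001
```

```bash
python3 - <<'E'
from h import *
p,d=robot.get_image("scene"); np.savez("scene1.npz",p=p,d=d)
cv2.imwrite("pics/s1.png",cv2.resize(p[180:310,240:420,::-1],None,fx=4,fy=4,interpolation=2))
c,R=cur(); print(c,robot.state()['force'],proj("scene",c))
E
```

```text
[0.55367289 0.08000193 0.03078526] [-0.10294332  0.20839904 -0.16949669] [306.45416032 226.35532318]
```

View pics/s1.png

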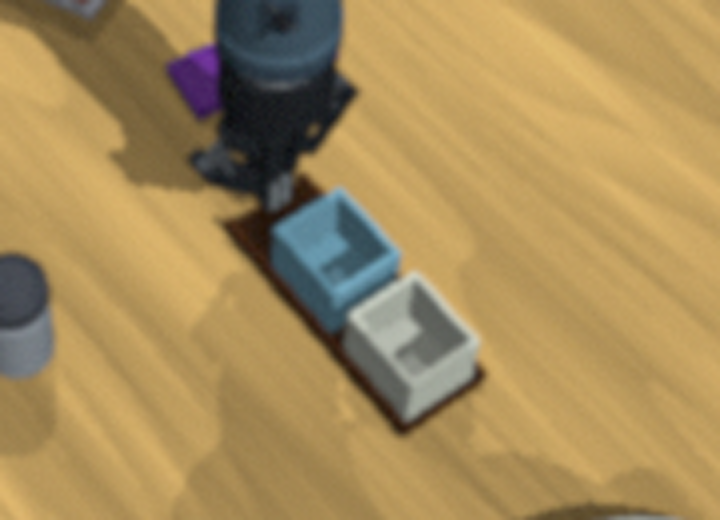

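Emit:
servo_tool --commands '[{"offset": [0,-0.01,0],"delta_rot": [0,0,0],"grip": 0},{"offset": [0,-0.008,0],"delta_rot": [0,0,0],"grip": 0},{"offset": [0,-0.004,0],"delta_rot": [0,0,0],"grip": 0},{"offset": [0,-0.004,0],"delta_rot": [0,0,0],"grip": 0},{"offset": [0,-0.004,0],"delta_rot": [0,0,0],"grip": 0},{"offset": [0,-0.004,0],"delta_rot": [0,0,0],"grip": 0}]'

```text
time_s: 4.15
tool_pos: [0.556, 0.114, 0.0314]
tool_rot: [0.0, 1.0, -0.024, 0.0]
force: [-0.5, -1.7, 0.9]
width: -0.0
```

Emit:
servo_tool --commands '[{"offset": [0,-0.003,0],"delta_rot": [0,0,0],"grip": 0},{"offset": [0,-0.002,0],"delta_rot": [0,0,0],"grip": 0}]'

```text
time_s: 4.4
tool_pos: [0.5562, 0.119, 0.0313]
tool_rot: [0.0, 1.0, -0.024, -0.0]
force: [0.4, -0.5, 1.0]
width: -0.0002
```

Emit:
servo_tool --commands '[{"offset": [0,-0.002,0],"delta_rot": [0,0,0],"grip": 0},{"offset": [0,-0.001,0],"delta_rot": [0,0,0],"grip": 0}]'

```text
time_s: 4.65
tool_pos: [0.5563, 0.122, 0.0313]
tool_rot: [0.0, 1.0, -0.024, -0.0]
force: [0.3, -0.0, 0.6]
width: 0.0001
```

Emit:
servo_tool --commands '[{"offset": [0,-0.002,0],"delta_rot": [0,0,0],"grip": 0},{"offset": [0,0,0],"delta_rot": [0,0,0],"grip": 0}]'

```text
time_s: 4.9
tool_pos: [0.5562, 0.1232, 0.0313]
tool_rot: [0.001, 1.0, -0.024, -0.0]
force: [-0.4, -5.1, 1.0]
width: 0.0001
```

Emit:
servo_tool --commands '[{"offset": [0,-0.002,0],"delta_rot": [0,0,0],"grip": 0},{"offset": [0,0,0],"delta_rot": [0,0,0],"grip": 0}]'

```text
time_s: 5.15
tool_pos: [0.5562, 0.1232, 0.0313]
tool_rot: [0.002, 1.0, -0.024, -0.001]
force: [-2.3, -13.0, 3.0]
width: 0.0004
```

```bash
python3 - <<'E'
from h import *
p,d=robot.get_image("scene"); np.savez("scene2.npz",p=p,d=d)
cv2.imwrite("pics/s2.png",cv2.resize(p[180:310,240:420,::-1],None,fx=4,fy=4,interpolation=2))
E
```

```text
(no output)
```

View pics/s2.png

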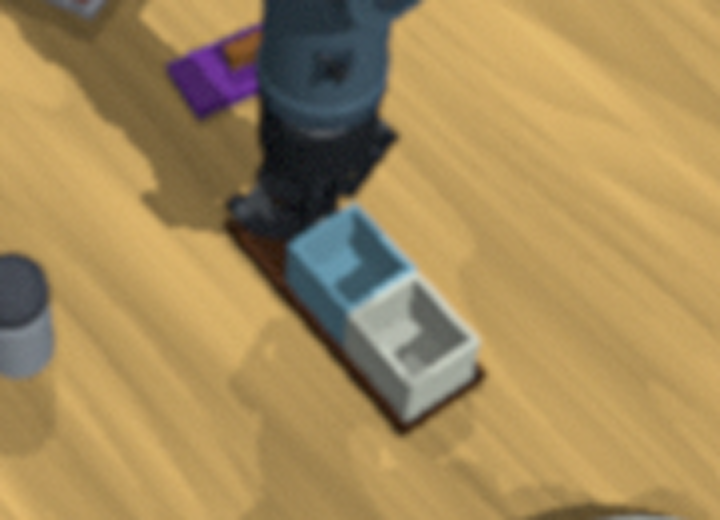

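The picture shows the blue bin flush with the white one (joint at crop ~(380,295)), and the force rose to 13 N with the TCP stalled. I'll back off, rise, and go to the lid.

Emit:
servo_tool --commands '[{"offset": [0,0.008,0],"delta_rot": [0,0,0],"grip": 0},{"offset": [0,0.012,0],"delta_rot": [0,0,0],"grip": 0},{"offset": [0,0.01,-0.04],"delta_rot": [0,0,0],"grip": 0},{"offset": [0,0,-0.06],"delta_rot": [0,0,0],"grip": 0.085},{"offset": [0,0,-0.02],"delta_rot": [0,0,0],"grip": 0.085},{"offset": [0,0,0],"delta_rot": [0,0,0],"grip": 0.085}]'

```text
time_s: 5.95
tool_pos: [0.5563, 0.0958, 0.1532]
tool_rot: [-0.0, 1.0, -0.024, 0.002]
force: [0.1, -0.7, 0.1]
width: 0.0542
```

```bash
python3 - <<'E'
from h import *
for n in ("scene","top"):
    p,d=robot.get_image(n); np.savez(n+"3.npz",p=p,d=d)
    C=cloud(n,d); hsv=cv2.cvtColor(p,cv2.COLOR_RGB2HSV);H,S,V=[hsv[...,i].astype(int) for i in range(3)]
    for nm,m in dict(blue=(H>90)&(H<115)&(S>60),white=(S<45)&(V>90)).items():
        m=m&(C[...,2]>.046)&(C[...,2]<.065)&(abs(C[...,0]-.56)<.05)&(C[...,1]>.1)&(C[...,1]<.3)
        r=cv2.minAreaRect((C[m][:,:2]*1000).astype(np.float32)); print(n,nm,m.sum(),np.round(r[0],1),np.round(r[1],1),round(r[2],1))
plan([.5513,-.1988,.12],21.6,6)
E
```

```text
scene blue 165 [558.5 167.9] [63.  57.2] 85.4
scene white 249 [559.  200.4] [130.1  58.4] 86.4
top blue 0 [0. 0.] [0. 0.] 0.0
top white 61 [562.  244.1] [32.3 55.5] 86.5
[0.0019, 0.0491, 0.005] [-0.0, 0.001, -0.407]
[-0.0016, 0.0491, 0.005] [-0.0, 0.001, -0.407]
[-0.0051, 0.0489, 0.005] [-0.0, 0.001, -0.407]
[-0.0085, 0.0484, 0.005] [-0.0, 0.001, -0.407]
[-0.0119, 0.0476, 0.005] [-0.0, 0.001, -0.407]
[-0.0153, 0.0467, 0.005] [-0.0, 0.001, -0.407]
```

Emit:
servo_tool --commands '[{"offset": [0.0019,0.0491,0.005],"delta_rot": [0,0,-0.407],"grip": 0.085},{"offset": [-0.0016,0.0491,0.005],"delta_rot": [0,0,-0.407],"grip": 0.085},{"offset": [-0.0051,0.0489,0.005],"delta_rot": [0,0,-0.407],"grip": 0.085},{"offset": [-0.0085,0.0484,0.005],"delta_rot": [0,0,-0.407],"grip": 0.085},{"offset": [-0.0119,0.0476,0.005],"delta_rot": [0,0,-0.407],"grip": 0.085},{"offset": [-0.0153,0.0467,0.005],"delta_rot": [0,0,-0.407],"grip": 0.085},{"offset": [0,0,0],"delta_rot": [0,0,0],"grip": 0.085},{"offset": [0,0,0],"delta_rot": [0,0,0],"grip": 0.085}]'

```text
time_s: 7.05
tool_pos: [0.551, -0.198, 0.1195]
tool_rot: [-0.001, 0.982, 0.187, -0.001]
force: [0.2, 0.0, -0.8]
width: 0.0849
```

```bash
python3 - <<'E'
from h import *
c,R=cur(); print(c,R.as_matrix()[:,0],robot.state()['width'])
for n in ("scene","top"):
    p,d=robot.get_image(n); np.savez(n+"4.npz",p=p,d=d)
    y,x=(110,180) if n=="scene" else (120,290)
    cv2.imwrite(f"pics/{n}4.png",cv2.resize(p[y:y+130,x:x+160,::-1],None,fx=4,fy=4,interpolation=2))
E
```

```text
[ 0.55103918 -0.19801902  0.11949228] [ 0.93002714  0.3674857  -0.00194257] 0.08485736296805119
```

View pics/scene4.png

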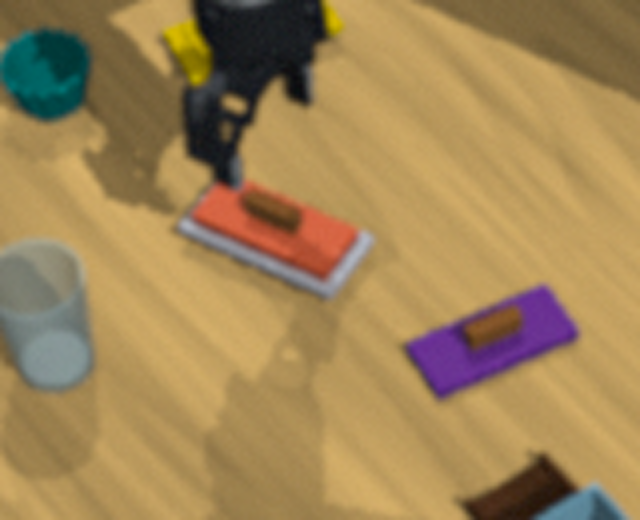

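View pics/top4.png

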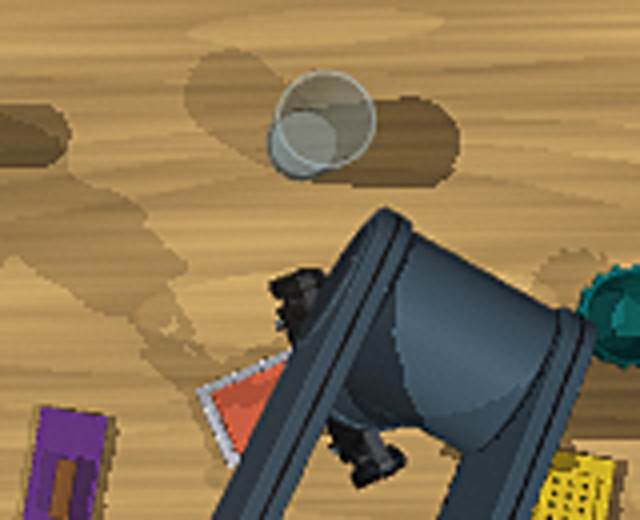

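Fingers straddle the lid across its width, centred. Descending.

Emit:
servo_tool --commands '[{"offset": [0,0,0.03],"delta_rot": [0,0,0],"grip": 0.085},{"offset": [0,0,0.03],"delta_rot": [0,0,0],"grip": 0.085},{"offset": [0,0,0.02],"delta_rot": [0,0,0],"grip": 0.085},{"offset": [0,0,0.01],"delta_rot": [0,0,0],"grip": 0.085},{"offset": [0,0,0],"delta_rot": [0,0,0],"grip": 0.085}]'

```text
time_s: 7.78
tool_pos: [0.552, -0.1978, 0.031]
tool_rot: [-0.0, 0.982, 0.188, -0.0]
force: [1.3, 0.1, 0.1]
width: 0.085
```

Emit:
servo_tool --commands '[{"offset": [0,0,0.01],"delta_rot": [0,0,0],"grip": 0.085},{"offset": [0,0,0.004],"delta_rot": [0,0,0],"grip": 0.085},{"offset": [0,0,0],"delta_rot": [0,0,0],"grip": 0.085}]'

```text
time_s: 8.15
tool_pos: [0.552, -0.1988, 0.0172]
tool_rot: [-0.0, 0.982, 0.188, -0.0]
force: [-0.8, 0.2, -0.0]
width: 0.0847
```

```bash
python3 - <<'E'
from h import *
c,R=cur(); print(c,R.as_matrix()[:,0],robot.state()['width'])
n="scene"
p,d=robot.get_image(n); np.savez(n+"5.npz",p=p,d=d)
y,x=(110,180)
cv2.imwrite(f"pics/{n}5.png",cv2.resize(p[y:y+130,x:x+160,::-1],None,fx=4,fy=4,interpolation=2))
E
```

```text
[ 0.55198049 -0.19875882  0.01718137] [ 9.29587240e-01  3.68602119e-01 -2.00961103e-04] 0.08474813393518306
```

View pics/scene5.png

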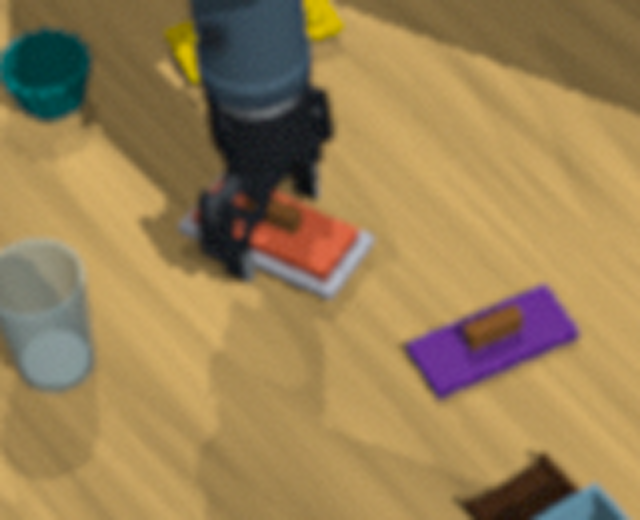

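Emit:
servo_tool --commands '[{"offset": [0,-0.002,0.003],"delta_rot": [0,0,0],"grip": 0.085},{"offset": [0,0,0],"delta_rot": [0,0,0],"grip": 0.06},{"offset": [0,0,0],"delta_rot": [0,0,0],"grip": 0.05},{"offset": [0,0,0],"delta_rot": [0,0,0],"grip": 0.05},{"offset": [0,0,0],"delta_rot": [0,0,0],"grip": 0.05},{"offset": [0,0,0],"delta_rot": [0,0,0],"grip": 0.05}]' --newtons 50

```text
time_s: 8.95
tool_pos: [0.5514, -0.1969, 0.0147]
tool_rot: [0.0, 0.982, 0.188, -0.0]
force: [-2.3, 0.7, 5.8]
width: 0.0621
```

Emit:
servo_tool --commands '[{"offset": [0,0,0],"delta_rot": [0,0,0],"grip": 0.05},{"offset": [0,0,0],"delta_rot": [0,0,0],"grip": 0.05}]'

```text
time_s: 9.2
tool_pos: [0.5513, -0.1969, 0.0147]
tool_rot: [0.0, 0.982, 0.188, -0.0]
force: [-1.9, 1.2, 4.8]
width: 0.0624
```

```bash
python3 - <<'E'
from h import *
print(robot.state()['force'],robot.state()['ft_torque'])
n="scene"
p,d=robot.get_image(n); np.savez(n+"6.npz",p=p,d=d)
y,x=(130,200)
cv2.imwrite(f"pics/{n}6.png",cv2.resize(p[y:y+80,x:x+100,::-1],None,fx=7,fy=7,interpolation=2))
E
```

```text
[-1.92093982  1.23533774  4.75617428] [ 0.08231435  0.52220681 -0.03669289]
```

View pics/scene6.png

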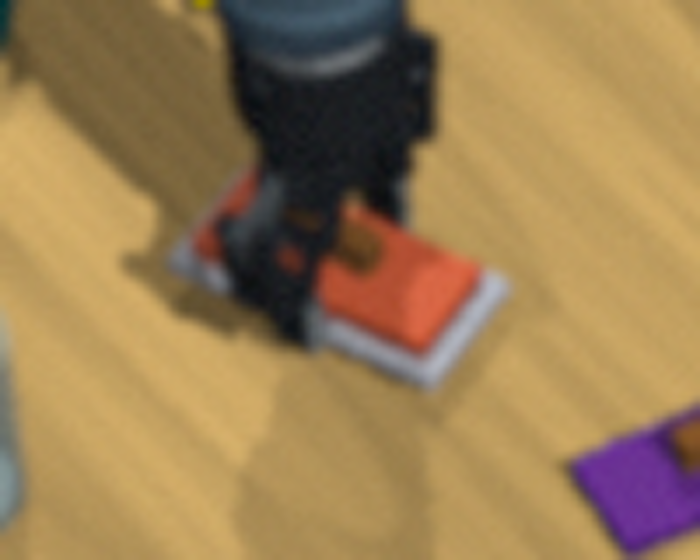

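Emit:
servo_tool --commands '[{"offset": [0,0,-0.003],"delta_rot": [0,0,0],"grip": 0.05},{"offset": [0,0,-0.006],"delta_rot": [0,0,0],"grip": 0.05},{"offset": [0,0,-0.01],"delta_rot": [0,0,0],"grip": 0.05},{"offset": [0,0,-0.01],"delta_rot": [0,0,0],"grip": 0.05},{"offset": [0,0,-0.01],"delta_rot": [0,0,0],"grip": 0.05},{"offset": [0,0,0],"delta_rot": [0,0,0],"grip": 0.05}]'

```text
time_s: 10.0
tool_pos: [0.5522, -0.1974, 0.0546]
tool_rot: [0.001, 0.982, 0.188, 0.001]
force: [0.1, -0.2, -3.1]
width: 0.0625
```

```bash
python3 - <<'E'
from h import *
print(robot.state()['force'],robot.state()['ft_torque'])
n="scene"
p,d=robot.get_image(n); np.savez(n+"7.npz",p=p,d=d)
y,x=(120,200)
cv2.imwrite(f"pics/{n}7.png",cv2.resize(p[y:y+80,x:x+100,::-1],None,fx=7,fy=7,interpolation=2))
E
```

```text
[ 0.14081294 -0.17471624 -3.08104496] [-0.01504373 -0.03245674  0.00184036]
```

View pics/scene7.png

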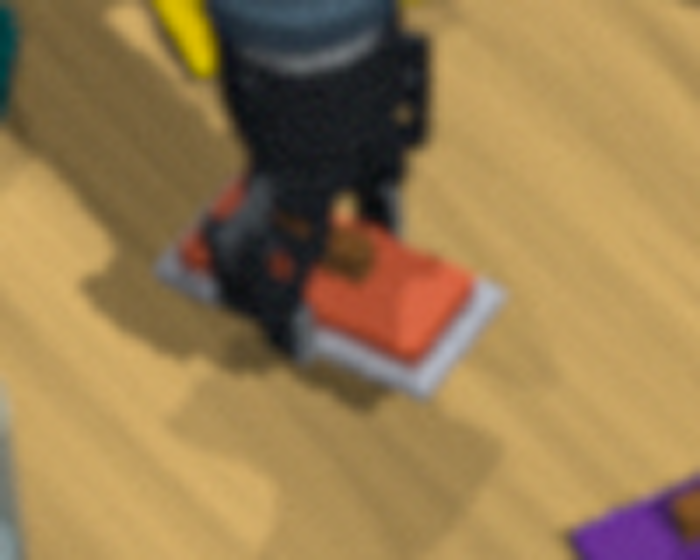

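```bash
python3 - <<'E'
from h import *
c,R=cur()
s=plan([c[0],c[1],.13],np.degrees(np.arctan2(*R.as_matrix()[[1,0],0])),2)
s=plan([.5592,.160,.13],-3.2,10,s)
plan([.5592,.1985,.13],-3.2,2,s)
E
```

```text
[0.0, 0.0, -0.038] [0.003, -0.002, -0.0]
[0.0, 0.0, -0.038] [0.003, -0.002, -0.0]
[0.0139, -0.0329, 0.0] [0.0, 0.0, 0.248]
[0.0124, -0.0335, 0.0] [0.0, 0.0, 0.248]
[0.011, -0.034, 0.0] [0.0, 0.0, 0.248]
[0.0095, -0.0344, 0.0] [0.0, 0.0, 0.248]
[0.008, -0.0348, 0.0] [0.0, 0.0, 0.248]
[0.0065, -0.0351, 0.0] [0.0, 0.0, 0.248]
[0.0049, -0.0354, 0.0] [0.0, 0.0, 0.248]
[0.0034, -0.0356, 0.0] [0.0, 0.0, 0.248]
[0.0018, -0.0357, 0.0] [0.0, 0.0, 0.248]
[0.0003, -0.0357, 0.0] [0.0, 0.0, 0.248]
[-0.0011, -0.0192, 0.0] [0.0, 0.0, 0.0]
[-0.0011, -0.0192, 0.0] [0.0, 0.0, 0.0]
```

Emit:
servo_tool --commands '[{"offset": [0,0,-0.025],"delta_rot": [0,0,0],"grip": 0.05},{"offset": [0,0,-0.03],"delta_rot": [0,0,0],"grip": 0.05},{"offset": [0,0,-0.02],"delta_rot": [0,0,0],"grip": 0.05}]'

```text
time_s: 10.42
tool_pos: [0.5515, -0.197, 0.1292]
tool_rot: [0.0, 0.982, 0.188, 0.0]
force: [1.2, 0.9, -3.2]
width: 0.0623
```

Emit:
servo_tool --commands '[{"offset": [0.0139,-0.0329,0],"delta_rot": [0,0,0.248],"grip": 0.05},{"offset": [0.0124,-0.0335,0],"delta_rot": [0,0,0.248],"grip": 0.05},{"offset": [0.011,-0.034,0],"delta_rot": [0,0,0.248],"grip": 0.05},{"offset": [0.0095,-0.0344,0],"delta_rot": [0,0,0.248],"grip": 0.05},{"offset": [0.008,-0.0348,0],"delta_rot": [0,0,0.248],"grip": 0.05},{"offset": [0.0065,-0.0351,0],"delta_rot": [0,0,0.248],"grip": 0.05},{"offset": [0.0049,-0.0354,0],"delta_rot": [0,0,0.248],"grip": 0.05},{"offset": [0.0034,-0.0356,0],"delta_rot": [0,0,0.248],"grip": 0.05},{"offset": [0.0018,-0.0357,0],"delta_rot": [0,0,0.248],"grip": 0.05},{"offset": [0.0003,-0.0357,0],"delta_rot": [0,0,0.248],"grip": 0.05}]'

```text
time_s: 11.68
tool_pos: [0.5584, 0.1613, 0.1278]
tool_rot: [0.0, 1.0, -0.028, -0.0]
force: [0.7, -0.8, -2.6]
width: 0.0626
```

Emit:
servo_tool --commands '[{"offset": [-0.0011,-0.0192,0],"delta_rot": [0,0,0],"grip": 0.05},{"offset": [-0.0011,-0.0192,0],"delta_rot": [0,0,0],"grip": 0.05},{"offset": [0,0,0],"delta_rot": [0,0,0],"grip": 0.05},{"offset": [0,0,0],"delta_rot": [0,0,0],"grip": 0.05}]'

```text
time_s: 12.18
tool_pos: [0.5588, 0.198, 0.1282]
tool_rot: [0.0, 1.0, -0.028, -0.0]
force: [-0.6, -0.4, -2.9]
width: 0.0625
```

```bash
python3 - <<'E'
from h import *
c,R=cur(); print(c,R.as_matrix().round(4))
for n in ("scene","top"):
    p,d=robot.get_image(n); np.savez(n+"8.npz",p=p,d=d)
    y,x=(190,270) if n=="scene" else (150,170)
    cv2.imwrite(f"pics/{n}8.png",cv2.resize(p[y:y+100,x:x+130,::-1],None,fx=6,fy=6,interpolation=2))
E
```

```text
[0.55881252 0.19795825 0.12817106] [[ 9.985e-01 -5.520e-02 -3.000e-04]
 [-5.520e-02 -9.985e-01 -6.000e-04]
 [-2.000e-04  6.000e-04 -1.000e+00]]
```

View pics/scene8.png

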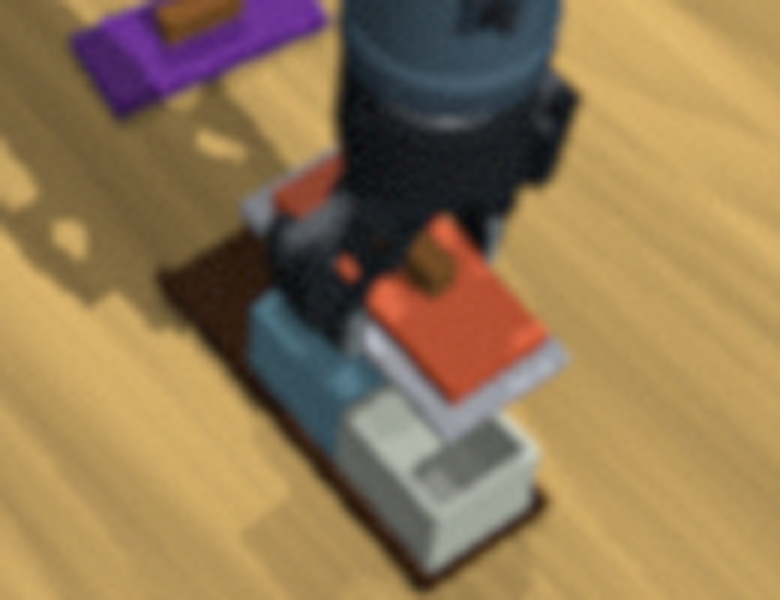

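View pics/top8.png

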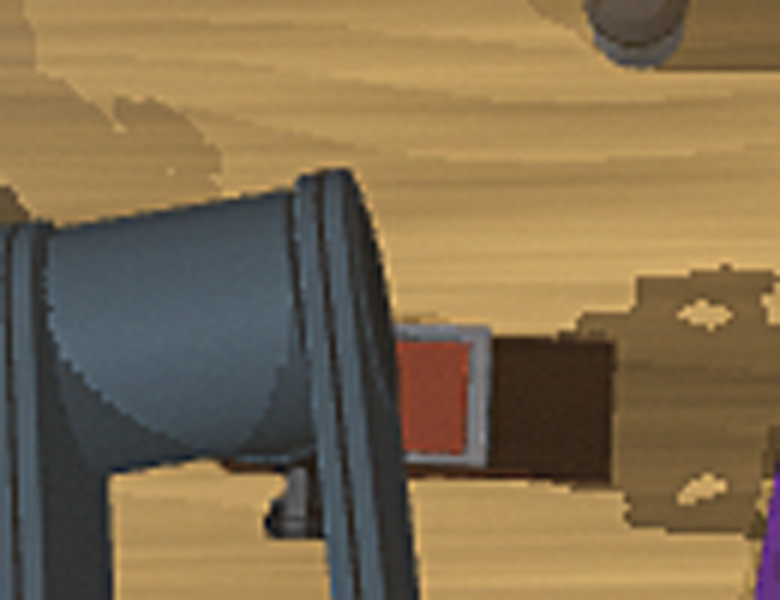

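```bash
python3 - <<'E'
from h import *
def msk(n,k):
    z=np.load(f"{n}{k}.npz"); p,d=z['p'],z['d']; C=cloud(n,d); hsv=cv2.cvtColor(p,cv2.COLOR_RGB2HSV); return p,C,d,*[hsv[...,i].astype(int) for i in range(3)]
n="scene"
p,C,d,H,S,V=msk(n,8)
reg=(d>0)&(abs(C[...,0]-.56)<.06)&(C[...,1]>.1)&(C[...,1]<.3)
coral=((H<8)|(H>174))&(S>140)&(V>100); grey=(V>110)&(S<50)
m=reg&(coral|grey)&(C[...,2]>.117)&(C[...,2]<.16)
v=p.copy(); v[m]=[0,255,0]
cv2.imwrite("pics/m8.png",cv2.resize(v[190:290,270:400,::-1],None,fx=6,fy=6,interpolation=0))
def rect(Q): 
    r=cv2.minAreaRect((Q[:,:2]*1000).astype(np.float32)); return np.round(r[0],1),np.round(r[1],1),round(r[2],1)
g=m&grey&(C[...,2]<.14)
print("lid",m.sum(),rect(C[m]),"grey",rect(C[g]),np.percentile(C[g][:,2],[5,50,95]))
p,C,d,H,S,V=msk(n,3)
reg=(d>0)&(abs(C[...,0]-.56)<.06)&(C[...,1]>.1)&(C[...,1]<.3)
blue=(H>90)&(H<115)&(S>60); white=(S<45)&(V>80)
m=reg&(blue|white)&(C[...,2]>.05)&(C[...,2]<.066); print("bins",m.sum(),rect(C[m]))
E
```

```text
lid 655 (array([555.2, 197.7]), array([136.9,  73.8]), 86.1) grey (array([581.3, 204. ]), array([ 59.9, 148.4]), 18.2) [0.12775983 0.13323743 0.13704154]
bins 337 (array([559. , 200.7]), array([130. ,  58.9]), 87.6)
```

View pics/m8.png

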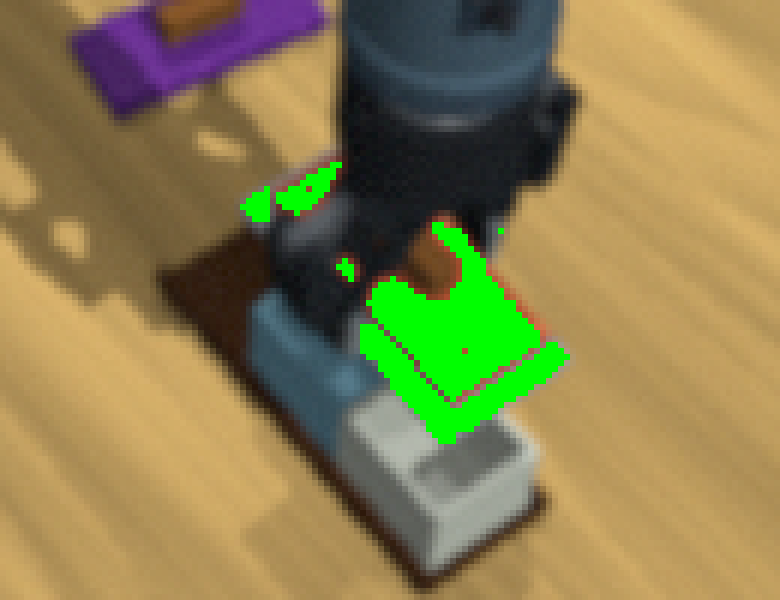

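```bash
cat >> h.py <<'E'
def box(c,yaw,x0,x1,y0,y1,z0,z1):
    a=np.radians(yaw); B=np.array([[x,y] for x,y in((x0,y0),(x1,y0),(x1,y1),(x0,y1))])
    M=np.array([[np.cos(a),-np.sin(a)],[np.sin(a),np.cos(a)]]); W=B@M.T+np.array(c)
    lo=np.c_[W,np.full(4,z0)]; hi=np.c_[W,np.full(4,z1)]; return lo,hi
def draw(img,n,lo,hi,col,f,x,y,sides=True):
    q=lambda P:np.round(((proj(n,P)+.5-[x,y])*f-.5)*16).astype(np.int32)
    for P in([lo,hi] if sides else [hi]): cv2.polylines(img,[q(P)],True,col,1,cv2.LINE_AA,4)
    if sides:
        for a,b in zip(q(lo),q(hi)): cv2.line(img,tuple(map(int,a)),tuple(map(int,b)),col,1,cv2.LINE_AA,4)
E
cat > ov.py <<'E'
from h import *
import sys
def overlay(n,k,win,lidc,lidz,lidyaw,so,syaw,dxy,out,f=7):
    p=np.load(f"{n}{k}.npz")['p']; x,y,w,h=win
    im=cv2.resize(p[y:y+h,x:x+w,::-1],None,fx=f,fy=f,interpolation=2)
    D=np.array(dxy)
    if lidc is not None: draw(im,n,*box(np.array(lidc)+D,lidyaw,-.068,.068,-.032,.032,lidz+.012,lidz+.020),(0,255,0),f,x,y)
    S=np.array(so)+D
    draw(im,n,*box(S,syaw,-.064,.064,-.028,.028,.006,.056),(0,255,255),f,x,y)
    draw(im,n,*box(S,syaw,-.125,.070,-.0335,.0335,.0,.014),(255,0,255),f,x,y,False)
    cv2.imwrite(out,im)
if __name__=="__main__":
    c,R=cur()
    overlay("scene",8,(285,200,90,85),c[:2],c[2]-.0147,86.8,(.5592,.1985),86.8,(0,.002),"pics/ov_s8.png")
    overlay("top",8,(195,190,90,50),c[:2],c[2]-.0147,86.8,(.5592,.1985),86.8,(0,-.002),"pics/ov_t8.png",8)
    overlay("scene",3,(285,200,90,85),None,0,0,(.5592,.1985),86.8,(0,.002),"pics/ov_s3.png")
E
python3 ov.py
```

```text
(no output)
```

View pics/ov_s8.png

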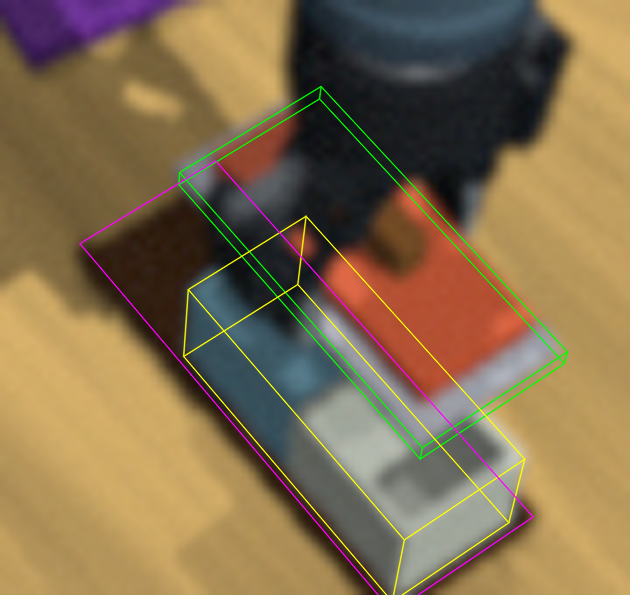

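View pics/ov_t8.png

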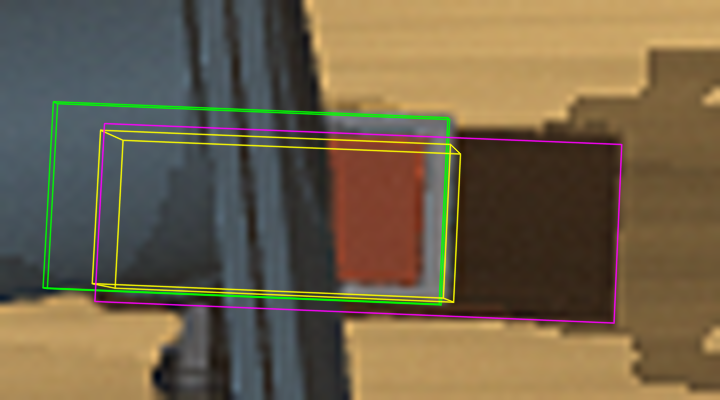

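View pics/ov_s3.png

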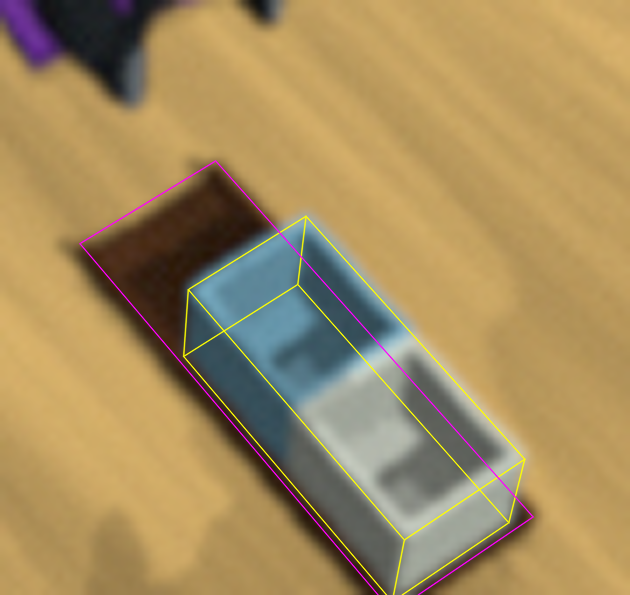

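```bash
cat > fit.py <<'E'
from h import *
from scipy.ndimage import map_coordinates,gaussian_filter
from scipy.optimize import least_squares
def tow(pose,P):
    a=np.radians(pose[2]); P=np.asarray(P,float); return np.c_[pose[0]+np.cos(a)*P[:,0]-np.sin(a)*P[:,1],pose[1]+np.sin(a)*P[:,0]+np.cos(a)*P[:,1],P[:,2]]
def fit(obs,pose0,rng=4.0,iters=6,verbose=True):
    """obs: list of (cam,img,[(P0,P1,t0,t1)])"""
    pose=np.array(pose0,float)
    imgs={}
    for it in range(iters):
        r=rng if it<2 else rng/2
        J=[];E=[];info=[]
        for oi,(n,img,edges) in enumerate(obs):
            if oi not in imgs: imgs[oi]=[gaussian_filter(img[...,k].astype(float),.6) for k in range(3)]
            for ei,(P0,P1,t0,t1) in enumerate(edges):
                ts=np.linspace(t0,t1,25); P=np.array(P0)+(np.array(P1)-np.array(P0))*ts[:,None]
                uv=proj(n,tow(pose,P)); d=uv[-1]-uv[0]; nrm=np.array([-d[1],d[0]])/np.hypot(*d)
                s=np.arange(-r,r+.01,.2)
                pts=uv[:,None]+nrm*s[None,:,None]
                prof=np.array([map_coordinates(im,[pts[...,1],pts[...,0]],order=1) for im in imgs[oi]])
                g=np.sqrt((np.gradient(prof,.2,axis=2)**2).sum(0))
                gm=g.mean(0)  # averaged along edge: robust
                # weighted peak
                k=gm.argmax(); w=gm*np.exp(-((s-s[k])/.8)**2); off=(w*s).sum()/w.sum()
                eps=np.array([1e-4,1e-4,.02]); jac=[]
                for q in range(3):
                    dp=pose.copy(); dp[q]+=eps[q]; jac.append(((proj(n,tow(dp,P))-uv)@nrm)/eps[q])
                jac=np.array(jac).T
                # per-sample offsets for yaw
                gs=g*np.exp(-((s-off)/1.2)**2); offs=(gs*s).sum(1)/gs.sum(1)
                for a,b in((0,8),(8,17),(17,25)):
                    J.append(jac[a:b].mean(0)); E.append(offs[a:b].mean())
                info.append((n,ei,round(off,2),round(float(gm[k]),0)))
        J=np.array(J);E=np.array(E)
        sc=np.array([1e-3,1e-3,1.]); f=lambda x:(J*sc)@x-E
        x=least_squares(f,np.zeros(3),loss='soft_l1',f_scale=.3).x
        pose=pose+x*sc
    if verbose: print(np.round(pose,4),"rms px",np.sqrt(np.mean(f(x)**2)).round(2)); print("  ",info)
    return pose
H=.056
def bin_edges(cam):
    e=[((-.064,-.028,H),(-.064,.028,H),.1,.9),((-.064,.028,H),(.064,.028,H),.05,.95),((0,-.028,H),(0,.028,H),.03,.97)]
    if cam=="scene": e+=[((.064,-.028,.010),(.064,.028,.010),.1,.9),((-.064,-.028,.014),(.064,-.028,.014),.05,.95),((.07,-.0335,0),(.07,.0335,0),.1,.9)]
    else: e+=[((.064,-.028,H),(.064,.028,H),.1,.9)]
    return e
def lid_edges(cam,z,far=True):
    lo,hi=z+.012,z+.020
    return dict(near=((-.068,-.032,lo),(.068,-.032,lo),.55,.97),right=((.068,-.032,lo),(.068,.032,lo),.05,.95),far=((-.068,.032,hi),(.068,.032,hi),.8,.97),left=((-.068,-.032,hi),(-.068,.032,hi),.05,.6))
E
python3 - <<'E'
from fit import *
I=lambda n,k:np.load(f"{n}{k}.npz")['p']
print("bins scene");b=fit([("scene",I("scene",3),bin_edges("scene"))],(.5592,.2005,86.8))
z0=[((0,-.028,H),(0,.028,H),.03,.97),((.064,-.028,H),(.064,.028,H),.05,.95),((0,.028,H),(.064,.028,H),.05,.95),((0,-.028,H),(.064,-.028,H),.05,.95)]
print("fixed bin top0");fit([("top",I("top",0),z0)],(.5592,.1965,86.8))
print("fixed bin scene0");fit([("scene",I("scene",0),bin_edges("scene")[3:]+z0[:3])],(.5592,.2005,86.8))
L=lid_edges("scene",.1282-.0147)
print("lid scene");l=fit([("scene",I("scene",8),[L[k] for k in("near","right","left","far")])],(.5592,.200,86.8))
hi=.1282-.0147+.02
print("lid top");fit([("top",I("top",8),[((-.068,-.032,hi),(-.068,.032,hi),.05,.95),((-.068,.032,hi),(.068,.032,hi),.03,.2),((-.068,-.032,hi),(.068,-.032,hi),.03,.2)])],(.5592,.1965,86.8))
E
```

```text
bins scene
[ 0.5675  0.1976 91.0356] rms px 0.99
   [('scene', 0, np.float64(0.19), 66.0), ('scene', 1, np.float64(-1.3), 36.0), ('scene', 2, np.float64(-0.2), 47.0), ('scene', 3, np.float64(1.34), 63.0), ('scene', 4, np.float64(1.16), 56.0), ('scene', 5, np.float64(-1.64), 57.0)]
fixed bin top0
[ 0.559   0.1952 86.6695] rms px 0.37
   [('top', 0, np.float64(0.58), 103.0), ('top', 1, np.float64(-0.61), 91.0), ('top', 2, np.float64(-0.19), 124.0), ('top', 3, np.float64(0.02), 111.0)]
fixed bin scene0
[ 0.5672  0.1967 93.061 ] rms px 0.86
   [('scene', 0, np.float64(1.56), 54.0), ('scene', 1, np.float64(0.01), 39.0), ('scene', 2, np.float64(-1.62), 49.0), ('scene', 3, np.float64(0.61), 53.0), ('scene', 4, np.float64(-0.77), 39.0), ('scene', 5, np.float64(-0.18), 43.0)]
lid scene
[ 0.5418  0.2034 71.4321] rms px 0.64
   [('scene', 0, np.float64(-0.8), 34.0), ('scene', 1, np.float64(0.4), 15.0), ('scene', 2, np.float64(0.4), 16.0), ('scene', 3, np.float64(1.16), 17.0)]
lid top
[ 0.5556  0.1933 87.5051] rms px 0.92
   [('top', 0, np.float64(0.0), 73.0), ('top', 1, np.float64(-1.17), 100.0), ('top', 2, np.float64(1.33), 56.0)]
```

```bash
python3 - <<'E'
from h import *
plan([.559,.2002,.082],-3.2,3)
E
```

```text
[-0.0, -0.0008, 0.0154] [0.001, 0.0, -0.0]
[-0.0, -0.0008, 0.0154] [0.001, 0.0, -0.0]
[-0.0, -0.0008, 0.0154] [0.001, 0.0, -0.0]
```

Emit:
servo_tool --commands '[{"offset": [0,-0.002,0.015],"delta_rot": [0,0,0],"grip": 0.05},{"offset": [0,0,0.02],"delta_rot": [0,0,0],"grip": 0.05},{"offset": [0,0,0.011],"delta_rot": [0,0,0],"grip": 0.05},{"offset": [0,0,0],"delta_rot": [0,0,0],"grip": 0.05},{"offset": [0,0,0],"delta_rot": [0,0,0],"grip": 0.05}]'

```text
time_s: 12.9
tool_pos: [0.5593, 0.2007, 0.0827]
tool_rot: [-0.0, 1.0, -0.028, 0.0]
force: [-0.3, 1.3, -2.8]
width: 0.0624
```

```bash
python3 - <<'E'
from h import *
c,R=cur(); print(c,R.as_matrix()[:,0].round(4),R.as_matrix()[:,2].round(4),robot.state()['force'])
for n in ("scene","top"):
    p,d=robot.get_image(n); np.savez(n+"9.npz",p=p,d=d)
    y,x=(200,285) if n=="scene" else (190,195)
    cv2.imwrite(f"pics/{n}9.png",cv2.resize(p[y:y+85,x:x+95,::-1],None,fx=8,fy=7,interpolation=2))
E
```

```text
[0.55933582 0.20065022 0.08266125] [ 9.985e-01 -5.540e-02  7.000e-04] [ 7.e-04  1.e-04 -1.e+00] [-0.28106885  1.28605269 -2.78999075]
```

View pics/scene9.png

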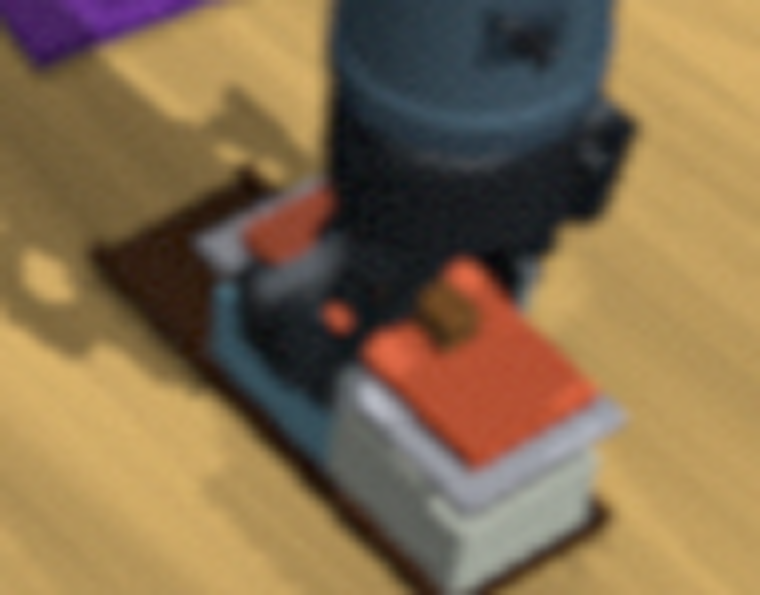

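View pics/top9.png

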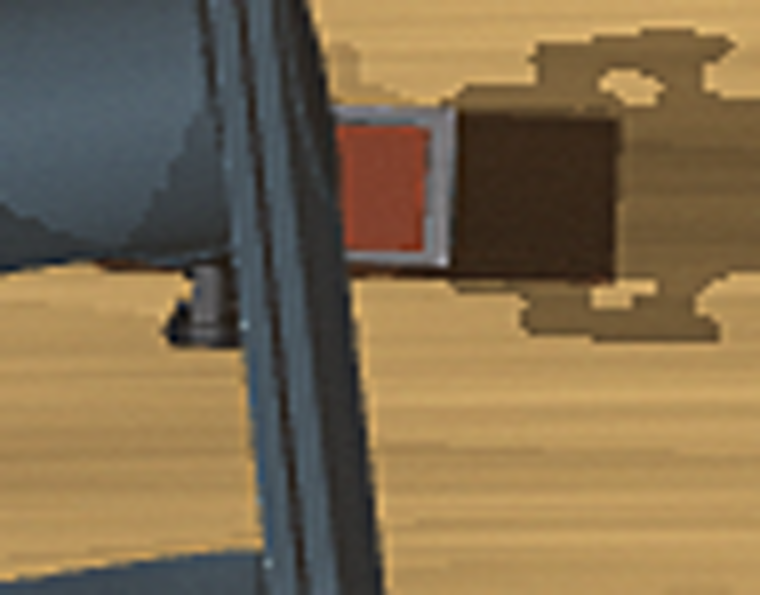

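```bash
python3 - <<'E'
from ov import *
c,R=cur(); z=c[2]-.0147
S=(.559,.1952); overlay("top",9,(195,190,90,50),S,z,86.7,S,86.7,(0,0),"pics/o_t9.png",8)
S=(.5585,.2003); overlay("scene",9,(285,200,90,85),S,z,86.8,S,86.8,(0,0),"pics/o_s9.png",8)
overlay("scene",3,(285,200,90,85),None,z,86.8,S,86.8,(0,0),"pics/o_s3.png",8)
E
```

```text
(no output)
```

View pics/o_t9.png

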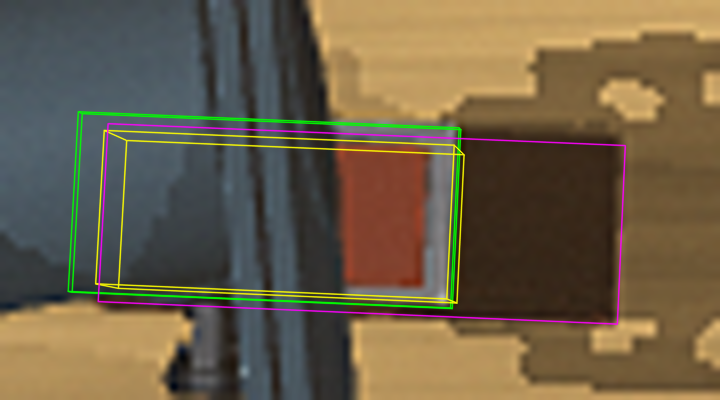

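View pics/o_s9.png

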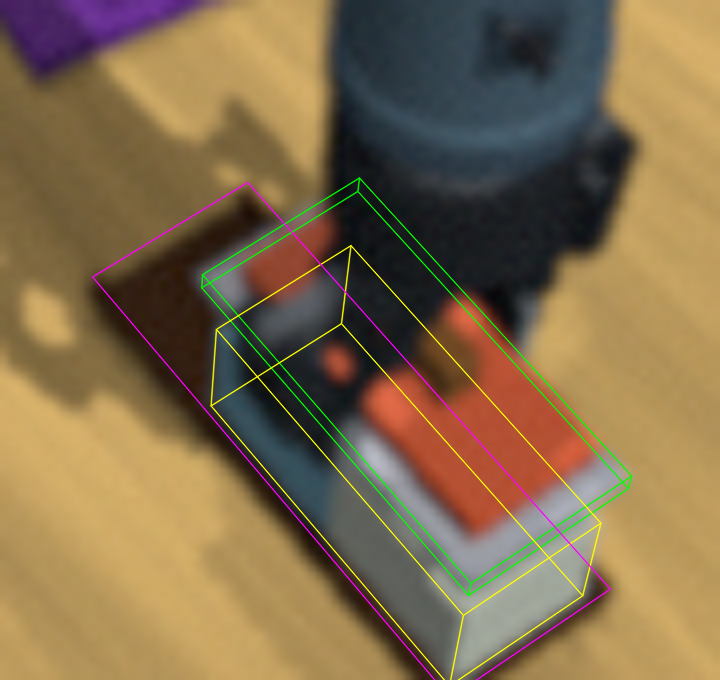

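View pics/o_s3.png

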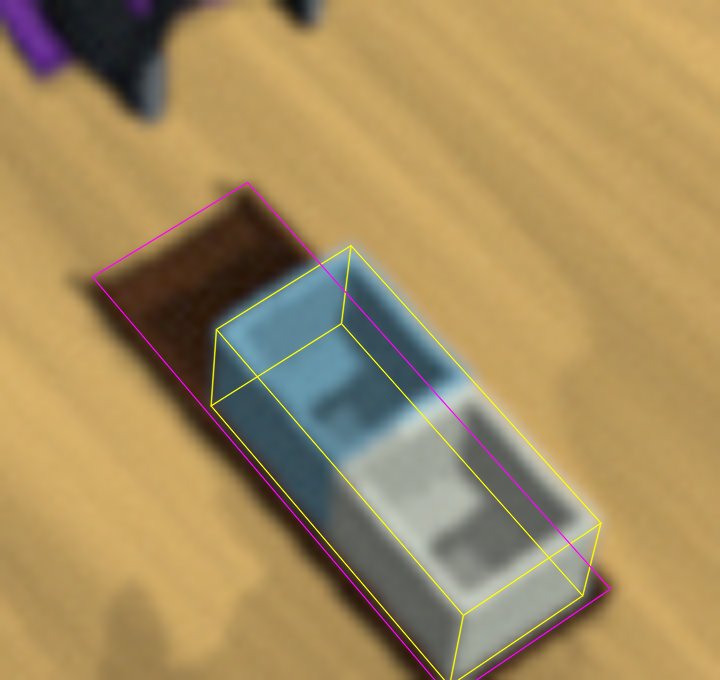

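```bash
python3 - <<'E'
from h import *
for n in("scene","top"):
    z=np.load(n+"9.npz"); p,d=z['p'],z['d']; C=cloud(n,d); hsv=cv2.cvtColor(p,cv2.COLOR_RGB2HSV);H,S,V=[hsv[...,i].astype(int) for i in range(3)]
    coral=((H<8)|(H>174))&(S>140)&(V>100)
    reg=(abs(C[...,0]-.56)<.06)&(C[...,1]>.1)&(C[...,1]<.3)
    m=cv2.erode((reg&coral).astype(np.uint8),np.ones((3,3)))>0
    for nm,s in (("all",m),("y<.17",m&(C[...,1]<.175)),("y>.21",m&(C[...,1]>.21))):
        Q=C[s]; print(n,nm,s.sum(),np.median(Q[:,2]) if len(Q) else 0)
    z=np.load(n+"0.npz"); p,d=z['p'],z['d']; C=cloud(n,d); hsv=cv2.cvtColor(p,cv2.COLOR_RGB2HSV);H,S,V=[hsv[...,i].astype(int) for i in range(3)]
    m=cv2.erode((((H<8)|(H>174))&(S>140)&(V>100)&(C[...,2]>.02)&(C[...,2]<.06)&(abs(C[...,1]+.2)<.1)).astype(np.uint8),np.ones((3,3)))>0; print(" table ref",np.median(C[m][:,2]))
E
```

```text
scene all 256 0.1004146750204894
scene y<.17 16 0.10104995121231963
scene y>.21 224 0.10034521509828753
 table ref 0.031842691163645576
top all 78 0.09961061710389285
top y<.17 78 0.09961061710389285
top y>.21 0 0
 table ref 0.03216327482118786
```

Lid height and level agree with depth (68 mm). Lateral errors are within the play on average, so I'm lowering slowly and watching force.

Emit:
servo_tool --commands '[{"offset": [0,0,0.004],"delta_rot": [0,0,0],"grip": 0.05},{"offset": [0,0,0.004],"delta_rot": [0,0,0],"grip": 0.05},{"offset": [0,0,0.003],"delta_rot": [0,0,0],"grip": 0.05},{"offset": [0,0,0],"delta_rot": [0,0,0],"grip": 0.05}]'

```text
time_s: 13.5
tool_pos: [0.5586, 0.2006, 0.0709]
tool_rot: [0.0, 1.0, -0.028, -0.0]
force: [0.5, -0.2, -3.4]
width: 0.0627
```

Emit:
servo_tool --commands '[{"offset": [0,0,0.001],"delta_rot": [0,0,0],"grip": 0.05},{"offset": [0,0,0.001],"delta_rot": [0,0,0],"grip": 0.05},{"offset": [0,0,0],"delta_rot": [0,0,0],"grip": 0.05}]'

```text
time_s: 13.88
tool_pos: [0.5589, 0.2007, 0.0693]
tool_rot: [-0.0, 1.0, -0.028, -0.0]
force: [0.3, -0.1, -1.9]
width: 0.0622
```

Emit:
servo_tool --commands '[{"offset": [0,0,0.001],"delta_rot": [0,0,0],"grip": 0.05},{"offset": [0,0,0.001],"delta_rot": [0,0,0],"grip": 0.05},{"offset": [0,0,0],"delta_rot": [0,0,0],"grip": 0.05}]'

```text
time_s: 14.25
tool_pos: [0.5588, 0.2006, 0.0672]
tool_rot: [0.0, 1.0, -0.028, -0.0]
force: [0.3, 0.1, -2.3]
width: 0.0624
```

Emit:
servo_tool --commands '[{"offset": [0,0,0.0015],"delta_rot": [0,0,0],"grip": 0.05},{"offset": [0,0,0.0015],"delta_rot": [0,0,0],"grip": 0.05},{"offset": [0,0,0],"delta_rot": [0,0,0],"grip": 0.05}]'

```text
time_s: 14.62
tool_pos: [0.5587, 0.2006, 0.0641]
tool_rot: [0.0, 1.0, -0.028, -0.0]
force: [-0.2, 0.4, -3.7]
width: 0.0624
```

Emit:
servo_tool --commands '[{"offset": [0,0,0.0015],"delta_rot": [0,0,0],"grip": 0.05},{"offset": [0,0,0.0015],"delta_rot": [0,0,0],"grip": 0.05},{"offset": [0,0,0],"delta_rot": [0,0,0],"grip": 0.05}]'

```text
time_s: 15.0
tool_pos: [0.5588, 0.2006, 0.0611]
tool_rot: [0.0, 1.0, -0.028, -0.0]
force: [1.0, -0.3, -2.2]
width: 0.0623
```

Emit:
servo_tool --commands '[{"offset": [0,0,0.001],"delta_rot": [0,0,0],"grip": 0.05},{"offset": [0,0,0.001],"delta_rot": [0,0,0],"grip": 0.05},{"offset": [0,0,0],"delta_rot": [0,0,0],"grip": 0.05}]'

```text
time_s: 15.38
tool_pos: [0.5588, 0.2006, 0.0592]
tool_rot: [0.0, 1.0, -0.028, -0.0]
force: [-0.2, 0.4, -2.9]
width: 0.062
```

Emit:
servo_tool --commands '[{"offset": [0,0,0.0005],"delta_rot": [0,0,0],"grip": 0.05},{"offset": [0,0,0.0005],"delta_rot": [0,0,0],"grip": 0.05},{"offset": [0,0,0],"delta_rot": [0,0,0],"grip": 0.05}]'

```text
time_s: 15.75
tool_pos: [0.559, 0.2007, 0.0587]
tool_rot: [-0.0, 1.0, -0.028, 0.0]
force: [-1.3, -0.2, 1.8]
width: 0.0622
```

Emit:
servo_tool --commands '[{"offset": [0,0,0.0005],"delta_rot": [0,0,0],"grip": 0.05},{"offset": [0,0,0],"delta_rot": [0,0,0],"grip": 0.05},{"offset": [0,0,0],"delta_rot": [0,0,0],"grip": 0.05}]'

```text
time_s: 16.12
tool_pos: [0.559, 0.2007, 0.0587]
tool_rot: [-0.0, 1.0, -0.028, 0.0]
force: [-2.9, -1.2, 5.2]
width: 0.0621
```

Contact came exactly at the seated height (TCP z 0.0587), with the force turning upward. Next I'll open the fingers and look.

Emit:
servo_tool --commands '[{"offset": [0,0,0],"delta_rot": [0,0,0],"grip": 0.066},{"offset": [0,0,0],"delta_rot": [0,0,0],"grip": 0.075},{"offset": [0,0,0],"delta_rot": [0,0,0],"grip": 0.085},{"offset": [0,0,0],"delta_rot": [0,0,0],"grip": 0.085},{"offset": [0,0,0],"delta_rot": [0,0,0],"grip": 0.085},{"offset": [0,0,0],"delta_rot": [0,0,0],"grip": 0.085}]'

```text
time_s: 16.88
tool_pos: [0.5589, 0.2007, 0.0578]
tool_rot: [-0.0, 1.0, -0.028, -0.0]
force: [1.0, -0.6, -0.4]
width: 0.0848
```

```bash
python3 - <<'E'
from h import *
print(robot.state()['force'],robot.state()['width'],cur()[0])
n="scene"
p,d=robot.get_image(n); np.savez(n+"10.npz",p=p,d=d)
cv2.imwrite(f"pics/{n}10.png",cv2.resize(p[200:285,285:380,::-1],None,fx=8,fy=7,interpolation=2))
E
```

```text
[ 0.95607297 -0.64039691 -0.42555319] 0.08476921965373374 [0.55887991 0.20066616 0.0577668 ]
```

View pics/scene10.png

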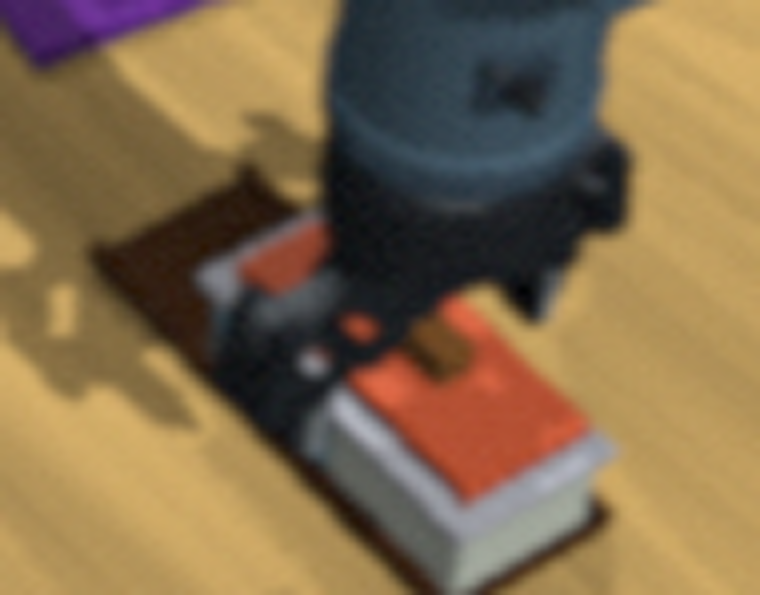

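The lid sits flat on both bins. I'll rise straight up, narrow the fingers and check the handle.

Emit:
servo_tool --commands '[{"offset": [0,0,-0.01],"delta_rot": [0,0,0],"grip": 0.085},{"offset": [0,0,-0.025],"delta_rot": [0,0,0],"grip": 0.085},{"offset": [0,0,-0.03],"delta_rot": [0,0,0],"grip": 0.085},{"offset": [0,0,-0.005],"delta_rot": [0,0,0],"grip": 0.085},{"offset": [0,0,0],"delta_rot": [0,0,0],"grip": 0.05},{"offset": [0,0,0],"delta_rot": [0,0,0],"grip": 0.045},{"offset": [0,0,0],"delta_rot": [0,0,0],"grip": 0.045}]'

```text
time_s: 17.8
tool_pos: [0.5583, 0.2005, 0.1267]
tool_rot: [0.0, 1.0, -0.028, -0.001]
force: [0.3, -0.1, -0.6]
width: 0.0447
```

```bash
python3 - <<'E'
from h import *
print(robot.state()['force'],robot.state()['width'],cur()[0])
for n in("scene","top"):
    p,d=robot.get_image(n); np.savez(n+"11.npz",p=p,d=d)
    x,y=(285,190) if n=="scene" else (195,180)
    cv2.imwrite(f"pics/{n}11.png",cv2.resize(p[y:y+95,x:x+95,::-1],None,fx=6,fy=6,interpolation=2))
E
```

```text
[ 0.31325904 -0.05417669 -0.59996952] 0.04468782924583337 [0.55825034 0.20053686 0.12667725]
```

View pics/scene11.png

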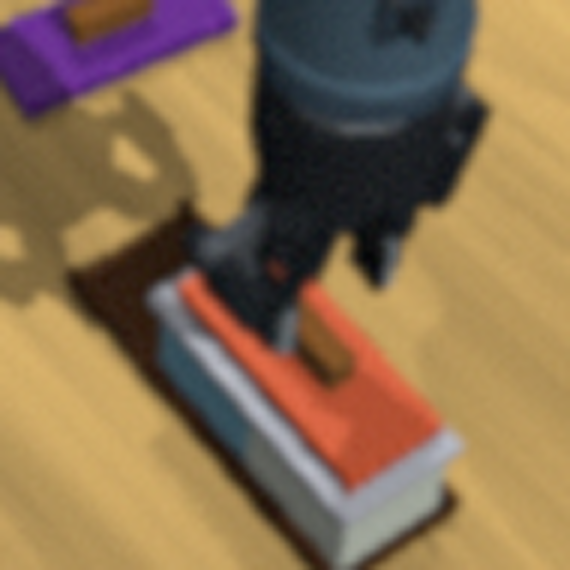

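Emit:
servo_tool --commands '[{"offset": [0,0.002,0.012],"delta_rot": [0,0,0],"grip": 0.045},{"offset": [0,0,0.012],"delta_rot": [0,0,0],"grip": 0.045},{"offset": [0,0,0.006],"delta_rot": [0,0,0],"grip": 0.045},{"offset": [0,0,0.004],"delta_rot": [0,0,0],"grip": 0.045},{"offset": [0,0,0],"delta_rot": [0,0,0],"grip": 0.045}]'

```text
time_s: 18.52
tool_pos: [0.5586, 0.1987, 0.0934]
tool_rot: [0.0, 1.0, -0.028, -0.0]
force: [-0.6, 0.2, -0.2]
width: 0.045
```

```bash
python3 - <<'E'
from h import *
print(robot.state()['force'],robot.state()['width'],cur()[0])
n="scene"
p,d=robot.get_image(n); np.savez(n+"12.npz",p=p,d=d)
x,y=(285,190)
cv2.imwrite(f"pics/{n}12.png",cv2.resize(p[y:y+95,x:x+95,::-1],None,fx=6,fy=6,interpolation=2))
E
```

```text
[-0.61852734  0.18333591 -0.23526916] 0.044958992843720604 [0.55864273 0.19865551 0.09344538]
```

View pics/scene12.png

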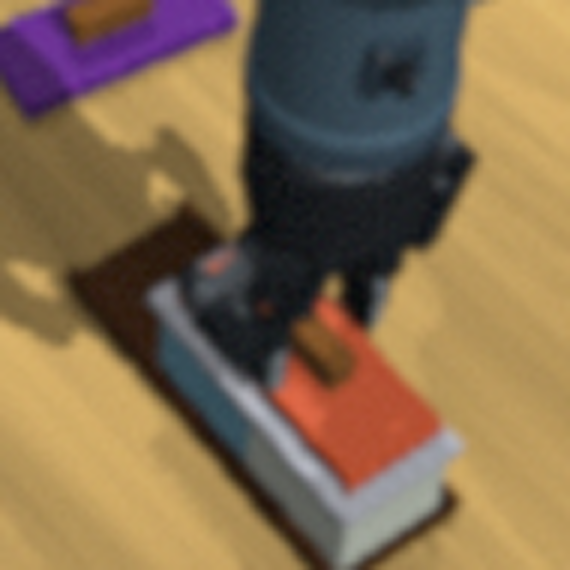

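Emit:
servo_tool --commands '[{"offset": [0,0,0.0025],"delta_rot": [0,0,0],"grip": 0.03},{"offset": [0,0,0],"delta_rot": [0,0,0],"grip": 0.02},{"offset": [0,0,0],"delta_rot": [0,0,0],"grip": 0.015},{"offset": [0,0,0],"delta_rot": [0,0,0],"grip": 0.008},{"offset": [0,0,0],"delta_rot": [0,0,0],"grip": 0.004},{"offset": [0,0,0],"delta_rot": [0,0,0],"grip": 0.004},{"offset": [0,0,0],"delta_rot": [0,0,0],"grip": 0.004}]' --newtons 35

```text
time_s: 19.45
tool_pos: [0.559, 0.1987, 0.0916]
tool_rot: [-0.0, 1.0, -0.028, 0.0]
force: [-1.5, -0.5, 2.9]
width: 0.0131
```

Emit:
servo_tool --commands '[{"offset": [0,0,-0.002],"delta_rot": [0,0,0],"grip": 0.004},{"offset": [0,0,-0.002],"delta_rot": [0,0,0],"grip": 0.004},{"offset": [0,0,-0.002],"delta_rot": [0,0,0],"grip": 0.004},{"offset": [0,0,-0.002],"delta_rot": [0,0,0],"grip": 0.004}]'

```text
time_s: 19.95
tool_pos: [0.5587, 0.1986, 0.0993]
tool_rot: [0.0, 1.0, -0.028, -0.0]
force: [0.3, -0.5, -0.8]
width: 0.0133
```

```bash
python3 - <<'E'
from h import *
print(robot.state()['force'],robot.state()['width'],cur()[0])
n="scene"
p,d=robot.get_image(n); np.savez(n+"13.npz",p=p,d=d)
x,y=(285,190)
cv2.imwrite(f"pics/{n}13.png",cv2.resize(p[y:y+95,x:x+95,::-1],None,fx=6,fy=6,interpolation=2))
E
```

```text
[ 0.34411333 -0.52251822 -0.84224665] 0.013320255949231068 [0.55870425 0.19864699 0.09934855]
```

View pics/scene13.png

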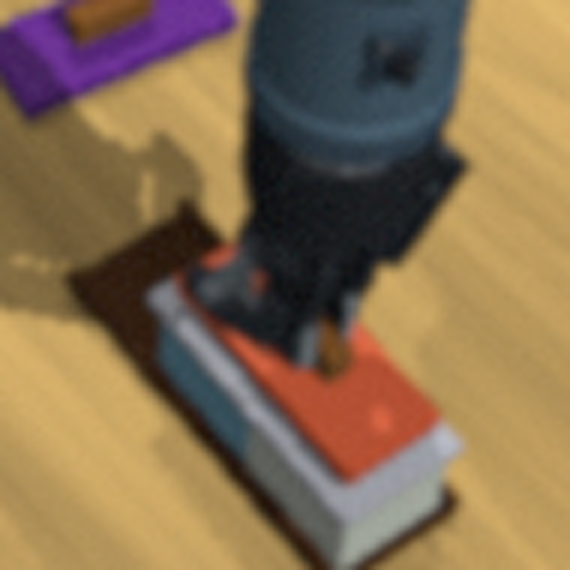

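The outer lid is lifting alone: 0.8 N matches its 0.09 kg, and the inner lid stays put. Continuing to 10 cm.

Emit:
servo_tool --commands '[{"offset": [0,0,-0.005],"delta_rot": [0,0,0],"grip": 0.004},{"offset": [0,0,-0.01],"delta_rot": [0,0,0],"grip": 0.004},{"offset": [0,0,-0.015],"delta_rot": [0,0,0],"grip": 0.004},{"offset": [0,0,-0.02],"delta_rot": [0,0,0],"grip": 0.004},{"offset": [0,0,-0.02],"delta_rot": [0,0,0],"grip": 0.004},{"offset": [0,0,-0.015],"delta_rot": [0,0,0],"grip": 0.004},{"offset": [0,0,-0.007],"delta_rot": [0,0,0],"grip": 0.004},{"offset": [0,0,0],"delta_rot": [0,0,0],"grip": 0.004},{"offset": [0,0,0],"delta_rot": [0,0,0],"grip": 0.004},{"offset": [0,0,0],"delta_rot": [0,0,0],"grip": 0.004}]'

```text
time_s: 21.25
tool_pos: [0.5584, 0.1986, 0.1904]
tool_rot: [0.0, 1.0, -0.028, -0.001]
force: [0.2, -1.0, -1.8]
width: 0.0133
```

```bash
python3 - <<'E'
from h import *
print(robot.state()['force'],robot.state()['width'],cur()[0])
n="scene"
p,d=robot.get_image(n); C=cloud(n,d)
hsv=cv2.cvtColor(p,cv2.COLOR_RGB2HSV);H,S,V=[hsv[...,i].astype(int) for i in range(3)]
reg=(abs(C[...,0]-.56)<.07)&(C[...,1]>.1)&(C[...,1]<.3)
m=cv2.erode((reg&((H<8)|(H>174))&(S>140)&(V>100)).astype(np.uint8),np.ones((3,3)))>0
Q=C[m]; A=np.c_[Q[:,:2]-Q[:,:2].mean(0),np.ones(len(Q))]; print("coral z",np.median(Q[:,2]),"slope",np.linalg.lstsq(A,Q[:,2],rcond=None)[0].round(3))
m=reg&(S<50)&(V>120)&(C[...,2]>.04)&(C[...,2]<.085); Q=C[m]; print("grey z",np.percentile(Q[:,2],[10,50,90]),cv2.minAreaRect((Q[Q[:,2]>.055][:,:2]*1000).astype(np.float32)))
cv2.imwrite("pics/f14.png",cv2.resize(p[150:300,250:430,::-1],None,fx=4,fy=4,interpolation=2)); cv2.imwrite("pics/full14.png",p[:,:,::-1])
E
```

```text
[ 0.21780783 -1.0416573  -1.84216677] 0.013273647876267931 [0.55835025 0.19857837 0.1904289 ]
coral z 0.17519190024503695 slope [0.016 0.005 0.175]
grey z [0.06205245 0.06706833 0.07207376] ((559.7571411132812, 200.671142578125), (136.8480224609375, 64.82425689697266), 87.30118560791016)
```

View pics/f14.png

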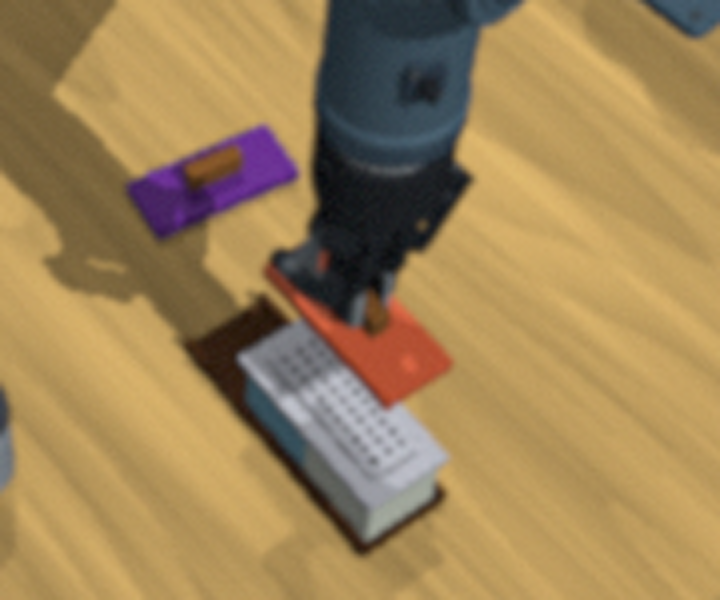

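View pics/full14.png

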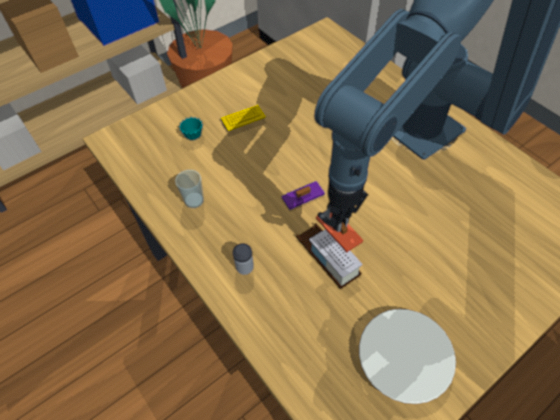

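The inner lid's outline centre in the scene camera is (559.8, 200.7), against (559.0, 200.7) for the bins. The outer lid is level, about 99 mm up. Handing in.

```bash
python3 -c "
from bench import robot
print(robot.hand_in(),robot.state()['time_s'],robot.state()['width'])"
```

```text
the job is handed in; nothing more can be done
the job is handed in; nothing more can be done
```

I finished all three parts and handed the job in at about 21 s; no verdict was reported.

1. **Bin:** I pushed the loose bin along the stand until the arm stalled at 13 N, and the picture showed no gap.
2. **Double lid:** I carried it over by the inner lid's rim and lowered it. It went in without resistance and met the bins at the seated height before I opened the fingers.
3. **Outer lid:** I lifted it off alone by the handle and am holding it still.

**Last checks:**
- **Inner lid:** the scene camera puts its centre within 1 mm of the bins' centre, turned less than 1° from them, with its top surfaces near the expected height.
- **Outer lid:** it is about 99 mm above the inner lid and tilted less than 0.02 rad.
- **Grip:** the fingers read 13.3 mm on the 14 mm handle.
- **Bystanders:** the shaker, tumbler and mould look unmoved in the final picture.

**What disagreed:**
- The two cameras differ by 4–5 mm in y, so I averaged them and used the contact positions as a check.
- An edge fit in the scene camera gave implausible poses, so I did not use it.
- Both grip widths read 1–2 mm under the nominal sizes.
- The last force reading was −1.8 N, against about −0.9 N expected for the outer lid alone. Other readings scattered by about 1 N, and the picture shows only the outer lid in the gripper.

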